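# Pack the bolt-work case and push the safe handle home

## Robot

A 7-joint arm with a two-finger parallel gripper is mounted at the origin on the work surface. World frame = base frame: x ahead of the robot, y to its left, z up, the work surface at z = 0. Lengths are in m, angles in rad, forces in N, time in s.
With the tool pointing down it reaches from about 0.4 to 0.85 m from the base axis. Payload 6.9 kg.
Tool frame: the origin (TCP) lies where the fingers leave the gripper's body, on its centre line; the fingertips stand 73 mm ahead of it and the grasp point (between the pads) lies 54 mm ahead of it (env.hold_point_z is the distance from the TCP to the grasp point, in m); z points along the fingers, x is the direction in which the jaws open and shut, and the axes are right-handed (so a half turn about z gives the same grasp; the last joint's range is limited). The gripper opens to 85 mm and grips with 20 to 120 N. Pads are 22 mm wide; open, the fingers measure 114 mm over their backs; the gripper's body (76 mm by 85 mm) begins 54 mm behind the grasp point. The pads swing forward as they close: fully open they stand 13 mm farther back than shut.
Start: joints at [-1.149, 0.507, -0.238, 1.5, 0.126, 1.149, -0.155], TCP at [0.195, 0.594, 0.304] pointing down, gripper open.
Joint ranges: [-3.08, 3.08], [-0.24, 2.05], [-1.43, 1.35], [0, 2.5], [-1.52, 4.66], [0.17, 1.96], [-2.89, 2.89]. Speed limits (rad/s): [2.39, 2.39, 3.14, 3.14, 3.14, 3.14, 3.14].

## Interface

Orientations are given as a 3x3 rotation matrix whose columns are the frame's x, y, z axes.
In Python, from station import env gives the robot as it stands. The module is installed in compiled form; this text tells all that it offers.
- The arm moves only by the tool arm_command, never from a script. Its argument "steps" is a list of rows, each an object with "grip": the finger opening in cm, from 0 to 8.54; "dp": the shift along the tool's x, y, z in cm, a list of three; "roll": the turn about the tool's z in degrees. In form: [{"grip": grip, "dp": [x, y, z], "roll": roll}, ...]. A call has exactly 8 rows; each row shifts and turns the commanded pose from where the row before left it, along the tool's axes as they then stand; what a row does not reach is not made up. A row lasts 1/8 s, in which the tool goes at most 62.5 mm and 10.7 degrees, less where a joint would pass 70% of its speed; a pose out of reach is approached as far as the arm can. A call with a gripper value outside its range is refused whole. The fingers move at their own pace and stop on an object; the grip force is fixed at half the most. Time passes only in rows, so rows that do not move let the fingers close, or fill a call up. It gives the time, the measured TCP pose, the force and the opening at its end, in the units of the state.
- env.observe(): the state, without advancing time (a new reading comes with each control period).
- env.get_image(name): name is "scene" or "top" or "wrist"; returns the picture (400x640x3 uint8, blue, green, red); there is no depth.
- env.camera_info(name): a dict with "vfov" (degrees; the focal length in pixels is half the picture's height over the tangent of half this angle, whatever the lens; pixels are square), "cx", "cy" (the principal point, pixels), "camera_from_world" (4x4, takes a point from world to camera coordinates). Camera axes: x right, y up, looking along -z (the intrinsics and any distortion apply to the point x, -y, -z); pixel columns grow to the right and rows downward; lengths in m; the calibration is good to about 2 mm. A picture is of the moment at which its call begins: read the wrist's pose just before it. camera_info takes no time and is no camera call; for the wrist camera it gives the pose at the moment of the call.
- env.sign_off(): hands the job in, once; it reports no verdict.
Trained networks look in the newest picture that a camera, given by its name, has taken for a name from the list of things; names that differ only in an ending like _2 or _b are one class to them, and where a whole thing is asked for, a point or a joint stands for the part that bears it (a point fixed in the world has none). Each returns a list of dicts, best first, with "conf" (0 to 1); they miss things now and then, are a little off and sometimes report something else, mostly with a low value. They report only what shows in the picture. A call takes as long as a camera call. They do not tell look-alikes from the thing itself.
- env.look_for(target, camera): "extent" ([left, top, right, bottom] in pixels, round what is visible of it).
- env.outline_of(target, camera): "mask" (400x640 bool, what is visible of it) and "extent" ([left, top, right, bottom] in pixels, round what is visible of it).
- env.pinpoint(target, camera): "location" ([row, column] in pixels: a listed point, or the origin of a listed thing).
The state is a dict: "time_s": time; "joint_positions": joint angles; "joint_vel": joint speeds; "joint_efforts": joint torques, N m; "eef_pos": TCP position; "eef_rot": TCP orientation; "contact_force": force on the tool from outside, world axes, zero at the start; "ft_torque": the same for the moment, N m; "gripper_width": opening from 0.0 (shut) to 1.0 (fully open).
Only numpy, scipy, OpenCV 4.12 (cv2) and the standard library are available. Lean on these libraries where they do the work, as an engineer would, in place of code of your own. Each camera call takes 0.05 s, during which the arm holds its last target.

## Task

Finish assembling the safe's bolt-work: stand the aluminium bolt block and the plain steel roller side by side in the narrow pocket of the open grey lock case, both upright and flat on its floor. Then take the safe handle from its wooden stand, put its keyed shaft into the hub, turn it until the key slips into the keyway, and keep pushing against the spring until the collar sits flush on the hub. Finish still gripping the handle and holding it pressed home; do not let go, and leave the other things on the bench where they are.

Things in the scene. Friction and masses are not known exactly. Their poses are not given: they have to be found in the camera images.
- case: grey steel lock case fixed to the bench, an open-topped box 110 (x) x 200 (y) x 28 mm high, walls 4 mm, floor 5 mm; origin at the centre of its underside. A cross wall (28 mm high) cuts off the narrow pocket at its +y end; in the larger room towards -y stands the hub, a fixed round steel tower 54 mm in diameter, 62 mm high, that does not turn
- pocket (a point): centre of the pocket's floor, 73 mm to +y of the case's origin and 5 mm up, axes as the case. The pocket is 102 mm (x) x 45.5 mm (y) inside, its rim 23 mm above this point. Block (54 mm along x, 38 mm along y) and roller (40 mm) stand side by side along x, in either order, with 8 mm to spare in all
- hub_mouth (a point): centre of the bore at the hub's flat top, 62 mm above the bench, 45 mm to -y of the case's origin; axes as the case. Vertical bore 22 mm wide; one keyway 8 mm wide, full depth, out to 16 mm from the axis, visible from above. Its angle is not reported: it points within 0.5 rad of the case's +x; find it by turning with the key lightly on the hub's top until it drops, or by looking
- ejector (a joint): spring plunger inside the bore (16 mm diameter): 0 when up, its top 28 mm below the hub's top; grows as the shaft pushes it down, 0.010 m when the collar is flush, stops at 0.012. It pushes up with 4 N at 0 and 12 N at 0.010
- handle: safe handle, loose, 0.32 kg, upright in the stand; origin at the lower tip of its shaft, z up. Shaft 20 mm wide, 38 mm long, lowest 16 mm plain with chamfered tip, above it a key 6 mm wide on the +x side out to 14.5 mm from the axis. Level grip bar 16 mm wide (y), 20 mm high (60 to 80 mm above the origin), x from -40 to +70 mm, with a 24 mm black ball at the +x end, above the key
- collar (a point): centre of the underside of the handle's collar (44 mm wide, 6 mm thick), 38 mm above the handle's origin, axes as the handle; above the collar an 18 mm wide neck leads to the grip bar. With the key resting on the hub beside the keyway, this point is 22 mm above the hub's top; fully home it is 0
- stand: wooden stand fixed to the bench, 90 x 90 x 50 mm, origin at the centre of its underside; the handle's shaft hangs in its 32 mm wide hole, the collar resting on its top
- block: aluminium bolt block, upright, 54 (x) x 38 (y) x 50 mm high, about 0.3 kg, two dark dots on top; origin at the centre of its underside
- roller: plain steel cylinder standing upright, 40 mm in diameter, 50 mm tall, about 0.4 kg; origin at the centre of its underside
- padlock: bystander, to be left alone: brass padlock lying flat, body 42 x 45 x 22 mm with a steel shackle to its +y; origin on its underside
- keys: bystander, to be left alone: bunch of four flat keys, about 110 mm across, 5 mm thick; origin on its underside
- screwdriver: bystander, to be left alone: screwdriver 180 mm long, lying; origin on its underside
- brush: bystander, to be left alone: bench brush 170 mm long, lying; origin on its underside
- oil_can: bystander, to be left alone: white oil can, 52 mm diameter, 130 mm tall; origin on its underside
- lock_plug: bystander, to be left alone: short brass disc-like lock plug standing on end, 32 mm diameter, 28 mm tall (not one of the parts to pack); origin on its underside
Things that resemble listed ones, but are neither listed nor needed, are in the scene too. What is shaped like the block but yellow is not meant.

How it is judged:
On the way:
1. block and roller stand side by side on the floor of the pocket (x of block in the frame of pocket between -0.034 and 0.034 m and y of block in the frame of pocket between -0.009 and 0.009 m and z of block in the frame of pocket between -0.004 and 0.005 m and angle between each of block, roller's own z axis and vertical below 0.09 rad and x of roller in the frame of pocket between -0.04 and 0.04 m and y of roller in the frame of pocket between -0.009 and 0.009 m and z of roller in the frame of pocket between -0.004 and 0.005 m), for 0.2 s.
At the end, for the whole second after the job is handed in: Block and roller upright (0.09 rad) in the pocket, within 5 mm of its floor; shaft in the hub, collar within 3 mm of flush, centred within 4 mm, upright within 0.08 rad, plunger down over 6.5 mm, fingers still on the handle (over 2 N) (all of step 1 and z of collar in the frame of hub_mouth between -0.004 and 0.003 m and horizontal distance between collar and hub_mouth below 0.004 m and angle between handle's own z axis and vertical below 0.08 rad and value of joint ejector above 0.0065 m and contact force between the fingers and handle above 2 N); the arm keeps its last pose, push and grip.
It fails at once if another thing on the bench is moved more than 30 mm (distance of any of padlock, keys, screwdriver, brush, oil_can, lock_plug from where it was at the start of the episode above 0.03 m).
It also fails if it takes over 72 s, if anything falls off the work surface, if the arm or the gripper's body presses on something with over 40 N, if the wrist force passes 120 N, or if a joint passes its speed limit or range.

## Working session

There is one attempt and no reset: what is moved stays moved. The work goes in short steps, Python scripts to look and compute and a tool call to move; the robot and the scene stay as the last step left them, time stands still between calls to the robot, and variables do not carry over. Pictures are saved under pics/ and viewed, and the job is handed in when it is done.

Besides the shell and the picture viewer there is one more tool, called in YAML: its name, and indented under it one key for each argument. arm_command: Moves the arm, as the interface text tells. Its arguments: {"type":"object","properties":{"steps":{"type":"array"}},"required":["steps"]}

```bash
ls; mkdir -p pics
python3 - <<'E'
from station import env
import cv2
o=env.observe()
for k,v in o.items(): print(k,v)
for n in("scene","top","wrist"):
    i=env.get_image(n); cv2.imwrite(f"pics/{n}0.png",i); print(n,env.camera_info(n))
E
```

```text
pics
time_s 0.0
joint_positions [-1.14851652  0.50835348 -0.2375225   1.50115306  0.12572102  1.14891257
 -0.15481068]
joint_vel [ 0.00046385 -0.00131332 -0.00050673 -0.00074936  0.00110562 -0.00018243
  0.00050757]
joint_efforts [-6.56830216e-04 -6.20589781e+01 -2.18695544e+00 -2.49660927e+01
  1.26341902e-02  1.20936858e-02  8.25105957e-06]
eef_pos [0.19465192 0.59351117 0.3030128 ]
eef_rot [[ 3.11492936e-01  9.50248327e-01 -5.17745914e-04]
 [ 9.50246699e-01 -3.11493361e-01 -1.75959709e-03]
 [-1.83332861e-03  5.61157193e-05 -9.99998318e-01]]
contact_force [-0.23601547  0.24717503  0.10940138]
ft_torque [ 0.01831389 -0.00990706  0.00019517]
gripper_width 0.9987732013948564
scene {'vfov': 48.76332878291965, 'cx': 319.5866080213816, 'cy': 201.27346819771032, 'camera_from_world': array([[-0.8705782 ,  0.4918282 ,  0.01409308,  0.46846135],
       [-0.39615294, -0.71763705,  0.57276514,  0.19326419],
       [ 0.29181577,  0.49305383,  0.81959836, -1.31130351],
       [ 0.        ,  0.        ,  0.        ,  1.        ]])}
top {'vfov': 55.331551387141786, 'cx': 314.5523112144672, 'cy': 196.85033398660119, 'camera_from_world': array([[-0.02330016, -0.99971783,  0.00462119,  0.03965504],
       [ 0.99675226, -0.02287413,  0.07721205, -0.55154046],
       [-0.07708456,  0.00640524,  0.99700398, -0.93191135],
       [ 0.        ,  0.        ,  0.        ,  1.        ]])}
wrist {'vfov': 71.18681961752345, 'cx': 318.29690034041977, 'cy': 197.604052063231, 'camera_from_world': array([[ 0.31119624,  0.95034396, -0.00180184, -0.6222559 ],
       [-0.90680368,  0.29637031, -0.29978614,  0.03890866],
       [-0.28436594,  0.09492623,  0.95400473, -0.3806777 ],
       [ 0.        ,  0.        ,  0.        ,  1.        ]])}
```

View pics/top0.png

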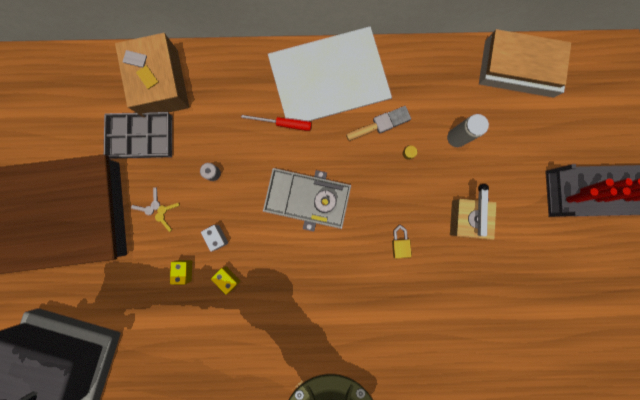

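View pics/scene0.png

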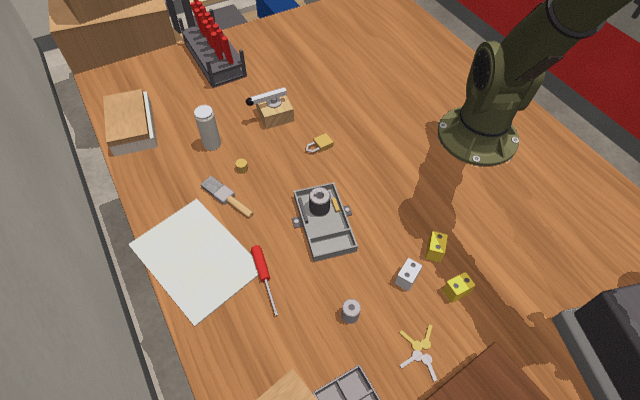

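View pics/wrist0.png

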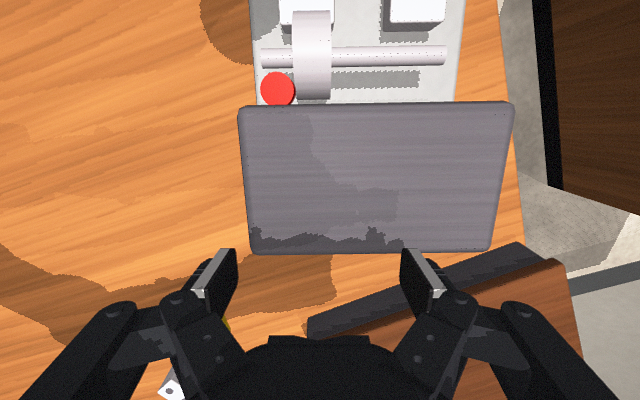

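```bash
cat > h.py <<'E'
import numpy as np, cv2
from station import env
def cam(n):
    c=env.camera_info(n); f=200/np.tan(np.radians(c['vfov'])/2); return f,c['cx'],c['cy'],np.array(c['camera_from_world'])
def p2w(n,col,row,z,c=None):
    f,cx,cy,T=c or cam(n); d=np.array([(col-cx)/f,-(row-cy)/f,-1.])
    R=T[:3,:3]; o=-R.T@T[:3,3]; d=R.T@d; return o+d*(z-o[2])/d[2]
def w2p(n,P,c=None):
    f,cx,cy,T=c or cam(n); q=T[:3,:3]@np.array(P)+T[:3,3]; return np.array([cx+f*q[0]/-q[2], cy-f*q[1]/-q[2]])
def px(c,cam_,row,col,z): return p2w(cam_,col,row,z)
E
python3 - <<'E'
from h import *
import cv2
im={n:env.get_image(n) for n in("top","scene")}
Z=dict(case=0,pocket=.005,hub_mouth=.062,stand=0,block=0,roller=0,collar=.05,handle=.012,lock_plug=0,padlock=0)
for t,z in Z.items():
    for n in("top","scene"):
        r=env.pinpoint(t,n)
        print(t,n,[(round(d['conf'],2),np.round(d['location'],1),np.round(p2w(n,d['location'][1],d['location'][0],z)[:2],4)) for d in r[:4]])
E
```

```text
case top [(0.69, array([201.1, 305.7]), array([0.5436, 0.0496]))]
case scene [(0.6, array([220.7, 323.7]), array([0.5469, 0.037 ]))]
pocket top [(0.84, array([188.8, 280.8]), array([0.5761, 0.1122])), (0.66, array([119.9, 277.4]), array([0.7549, 0.118 ]))]
pocket scene [(0.61, array([246.2, 335.2]), array([0.5606, 0.1178]))]
hub_mouth top [(0.73, array([199.5, 324.7]), array([0.5423, 0.0031]))]
hub_mouth scene [(0.65, array([195.6, 319.6]), array([0.5397, 0.0011]))]
stand top [(0.83, array([218.1, 466.8]), array([ 0.4908, -0.3598]))]
stand scene [(0.76, array([115.9, 271.9]), array([ 0.4972, -0.3686]))]
block top [(0.93, array([279.8, 226.2]), array([0.3503, 0.2533])), (0.89, array([271. , 183.5]), array([0.3747, 0.3603])), (0.65, array([234.2, 215.2]), array([0.4649, 0.2805]))]
block scene [(0.93, array([278.1, 405.4]), array([0.4574, 0.2702])), (0.9, array([291.3, 455.2]), array([0.3755, 0.354 ])), (0.79, array([250.9, 432.3]), array([0.3563, 0.243 ])), (0.35, array([350.1, 423.1]), array([0.5233, 0.4262]))]
roller top [(0.74, array([171.8, 212.3]), array([0.6244, 0.2874]))]
roller scene [(0.57, array([313.9, 351.2]), array([0.6159, 0.2823]))]
collar top [(0.92, array([218.1, 476.9]), array([ 0.4896, -0.364 ]))]
collar scene []
handle top [(0.62, array([220.4, 467.7]), array([ 0.4848, -0.3569]))]
handle scene [(0.77, array([114.2, 274.5]), array([ 0.4918, -0.3598]))]
lock_plug top [(0.73, array([151.2, 410.2]), array([ 0.6664, -0.2228]))]
lock_plug scene [(0.46, array([169.9, 239.8]), array([ 0.6679, -0.2208]))]
padlock top [(0.29, array([152.6, 408.7]), array([ 0.6629, -0.2188]))]
padlock scene [(0.8, array([145. , 326.3]), array([ 0.4109, -0.1855]))]
```

Run:
```python
import cv2
i=cv2.imread('pics/top0.png')
cv2.imwrite('pics/c1.png',cv2.resize(i[150:260,180:380],None,fx=4,fy=4,interpolation=2))
cv2.imwrite('pics/c2.png',cv2.resize(i[160:260,380:520],None,fx=5,fy=5,interpolation=2))
```

```text
(no output)
```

View pics/c1.png

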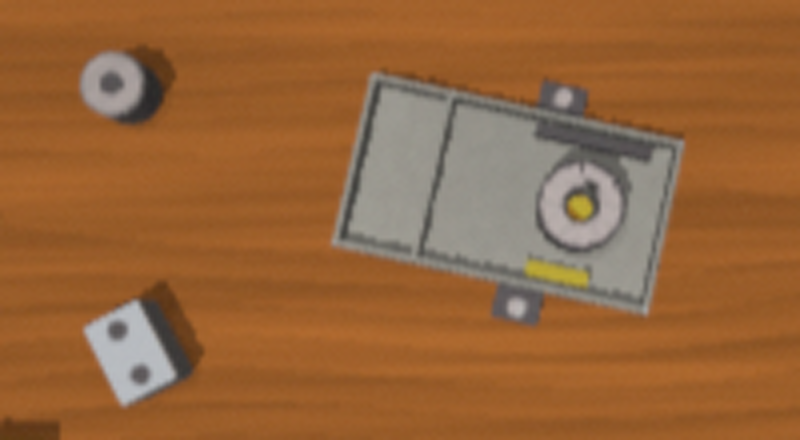

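View pics/c2.png

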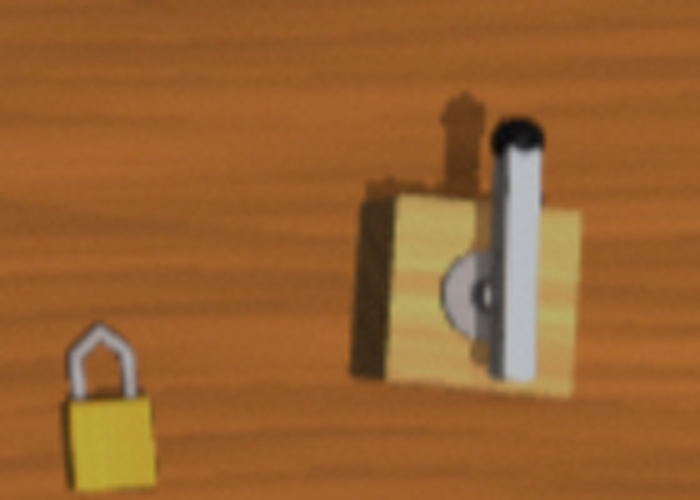

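Run:
```python
from h import *
c=cam("top")
def g(L,z): 
    P=np.array([p2w("top",180+u/4,150+v/4,z,c)[:2] for u,v in L]); return P
C=g([(375,72),(683,138),(648,313),(333,243)],.028); print(C,C.mean(0),[np.linalg.norm(C[i]-C[i-1]) for i in range(4)])
d=(C[0]+C[3]-C[1]-C[2])/2; print("y axis ang (yaw)",np.arctan2(d[1],d[0])-np.pi/2); d=(C[0]+C[1]-C[2]-C[3])/2;print("x ang",np.arctan2(d[1],d[0]))
B=g([(85,328),(137,300),(178,378),(125,405)],.05);print(B,B.mean(0),[np.linalg.norm(B[i]-B[i-1]) for i in range(4)])
d=B[2]+B[3]-B[0]-B[1];print(np.arctan2(d[1],d[0]))
print("roller",g([(113,84)],.05)," hub",g([(581,206)],.062))
def g2(L,z): return np.array([p2w("top",380+u/5,160+v/5,z,c)[:2] for u,v in L])
S=g2([(398,192),(582,210),(573,397),(385,380)],.05);print(S,S.mean(0))
H=g2([(518,137),(518,380),],.136-.06);print(H)
H=g2([(518,137),(518,380),],.092);print(H)
```

```text
[[ 0.62627023  0.12698937]
 [ 0.5805314  -0.06381881]
 [ 0.47259969 -0.03891715]
 [ 0.52024125  0.1545319 ]] [0.54991064 0.04469633] [np.float64(0.10954787024944125), np.float64(0.19621366707566187), np.float64(0.11076708367064139), np.float64(0.19922914891719007)]
y axis ang (yaw) -0.23839410743475686
x ang -0.24037227011505283
[[0.47165901 0.301173  ]
 [0.48770704 0.26993758]
 [0.44051145 0.2455458 ]
 [0.42520558 0.27729694]] [0.45627077 0.27348833] [np.float64(0.05223013247371973), np.float64(0.035116819751530366), np.float64(0.053126104533278595), np.float64(0.03524775945119327)]
-2.665691392485726
roller [[0.61906816 0.28411377]]  hub [[0.53743183 0.00185981]]
[[ 0.53824125 -0.32467727]
 [ 0.52744066 -0.4136136 ]
 [ 0.43743441 -0.4038436 ]
 [ 0.44769431 -0.31362336]] [ 0.48770266 -0.36393946]
[[ 0.56130735 -0.37277747]
 [ 0.44711256 -0.36619557]]
[[ 0.55983388 -0.36552762]
 [ 0.44767937 -0.35906333]]
```

```bash
cat >> h.py <<'E'
def yawx(R): return np.degrees(np.arctan2(R[1,0],R[0,0]))
def plan(target,yaw=None,n=8,first=None):
    """print rows taking measured TCP to target xyz, tool-x yaw (deg) over n rows, tool assumed straight down"""
    o=env.observe(); p=np.array(o['eef_pos']); y0=yawx(np.array(o['eef_rot']))
    d=0 if yaw is None else (yaw-y0+180)%360-180
    D=(np.array(target)-p)
    print("at",np.round(p,4),"yaw",round(y0,1),"dist",np.round(np.linalg.norm(D),4),"turn",round(d,1),'t',o['time_s'],'tilt',np.round(np.array(o['eef_rot'])[:,2],4))
    for k in range(n):
        a=np.radians(y0+d*k/n); s=D/n
        tx=np.array([np.cos(a),np.sin(a)]); ty=np.array([np.sin(a),-np.cos(a)])
        print([round(100*v,2) for v in (s[:2]@tx,s[:2]@ty,-s[2])],"roll",round(-d/n,2))
E
python3 - <<'E'
from h import *
f,cx,cy,T=cam("wrist");R=T[:3,:3];o=env.observe()
print("wrist cam pos in tool",np.array(o['eef_rot']).T@(-R.T@T[:3,3]-o['eef_pos']))
print("cam axes in tool",np.array(o['eef_rot']).T@R.T)
plan([0.44,0.26,0.30],117)
E
```

```text
wrist cam pos in tool [-0.00191322 -0.07723794 -0.07046945]
cam axes in tool [[ 9.99999855e-01 -4.06603185e-04  3.53351708e-04]
 [-2.81960773e-04 -9.53998970e-01 -2.99809751e-01]
 [ 4.59000765e-04  2.99809608e-01 -9.53998946e-01]]
at [0.1947 0.5939 0.3039] yaw 71.9 dist 0.4144 turn 45.1 t 1.25 tilt [-1.e-04  0.e+00 -1.e+00]
[np.float64(-3.01), np.float64(4.21), np.float64(0.05)] roll -5.64
[np.float64(-3.41), np.float64(3.9), np.float64(0.05)] roll -5.64
[np.float64(-3.78), np.float64(3.54), np.float64(0.05)] roll -5.64
[np.float64(-4.11), np.float64(3.15), np.float64(0.05)] roll -5.64
[np.float64(-4.4), np.float64(2.74), np.float64(0.05)] roll -5.64
[np.float64(-4.65), np.float64(2.29), np.float64(0.05)] roll -5.64
[np.float64(-4.85), np.float64(1.82), np.float64(0.05)] roll -5.64
[np.float64(-5.0), np.float64(1.34), np.float64(0.05)] roll -5.64
```

arm_command:
  steps:
    - {"grip": 8.5, "dp": [-3.0, 4.2, 0.05], "roll": -5.6}
    - {"grip": 8.5, "dp": [-3.4, 3.9, 0.05], "roll": -5.6}
    - {"grip": 8.5, "dp": [-3.8, 3.5, 0.05], "roll": -5.6}
    - {"grip": 8.5, "dp": [-4.1, 3.15, 0.05], "roll": -5.6}
    - {"grip": 8.5, "dp": [-4.4, 2.7, 0.05], "roll": -5.6}
    - {"grip": 8.5, "dp": [-4.65, 2.3, 0.05], "roll": -5.6}
    - {"grip": 8.5, "dp": [-4.85, 1.8, 0.05], "roll": -5.6}
    - {"grip": 8.5, "dp": [-5.0, 1.3, 0.05], "roll": -5.6}

```text
time_s: 2.25
eef_pos: [0.4387, 0.2578, 0.3001]
eef_rot: [[-0.451, 0.892, 0.001], [0.892, 0.451, 0.0], [-0.0, 0.001, -1.0]]
contact_force: [1.0, 0.6, 0.0]
gripper_width: 1.0
```

Run:
```python
from h import *
o=env.observe();print(o['eef_pos'],yawx(o['eef_rot']),o['time_s'],o['joint_positions'])
c=cam("wrist");i=env.get_image("wrist");cv2.imwrite("pics/w1.png",i)
for t,z in(("block",0),("roller",0)):
    for d in env.pinpoint(t,"wrist"): print(t,d['conf'],d['location'],p2w("wrist",d['location'][1],d['location'][0],z,c))
```

```text
[0.4386901  0.25780502 0.30010955] 116.83193101954139 2.25 [-0.3189649   0.33990249 -0.35873572  1.8060457   0.13800167  1.01941005
  1.30778828]
block 0.97 [182.7, 322.3] [0.45159672 0.26936782 0.        ]
block 0.65 [105.4, 341.8] [0.35114478 0.24555479 0.        ]
block 0.56 [163.2, 405.2] [0.37752653 0.35608848 0.        ]
roller 0.78 [280.0, 278.6] [0.61871272 0.27965236 0.        ]
roller 0.37 [268.5, 392.0] [0.52300379 0.42418718 0.        ]
```

View pics/w1.png

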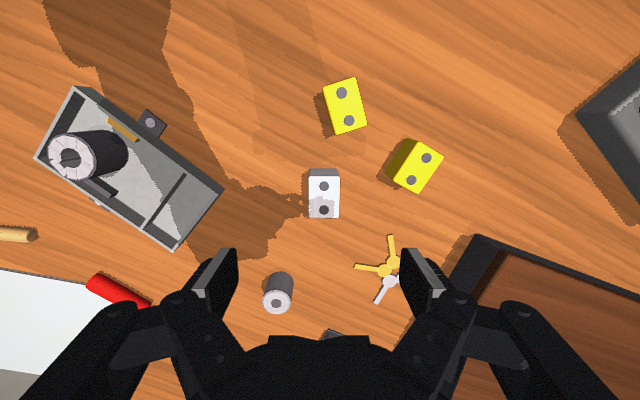

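Run:
```python
import cv2
i=cv2.imread('pics/w1.png')
a=cv2.resize(i[150:240,280:370],None,fx=6,fy=6,interpolation=2)
b=cv2.resize(i[255:325,255:325],None,fx=6,fy=6,interpolation=2)
import numpy as np
c=np.zeros((540,960,3),np.uint8);c[:,:540]=a;c[:420,540:]=b;cv2.imwrite('pics/c3.png',c[:, :800] if 0 else cv2.resize(c,(800,450)))
cv2.imwrite('pics/c4.png',cv2.resize(i[80:260,25:230],None,fx=3.5,fy=3.3,interpolation=2))
```

```text
(no output)
```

View pics/c3.png

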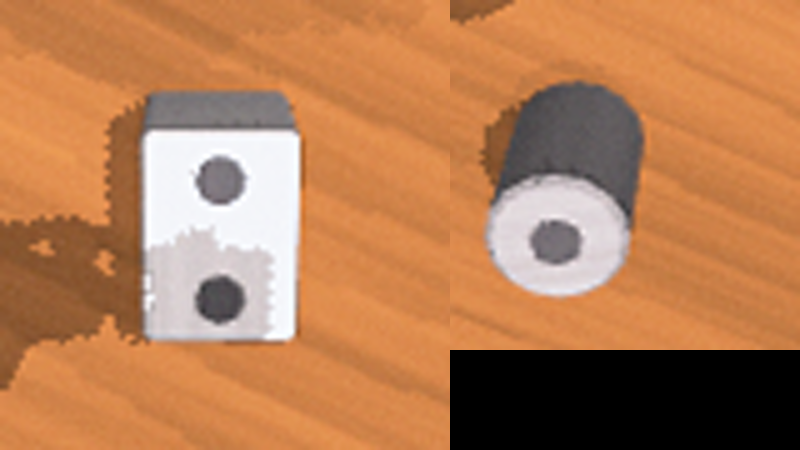

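View pics/c4.png

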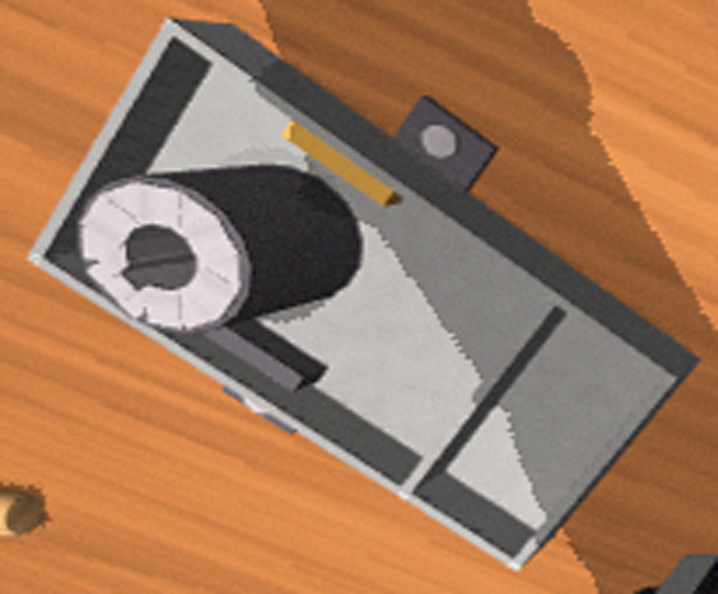

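Run:
```python
from h import *
c=cam("wrist")
B=np.array([p2w("wrist",280+u/5,150+v/5,.05,c)[:2] for u,v in[(144,130),(299,130),(297,340),(144,340)]])
print(B,B.mean(0),[np.linalg.norm(B[i]-B[i-1]) for i in range(4)]); d=B[2]+B[3]-B[0]-B[1];print(np.degrees(np.arctan2(d[1],d[0])))
print(p2w("wrist",255+108/5,255+236/5,.05,c))
for u in (488,630): print(p2w("wrist",255+(u-450)/5,255+236/5,.05,c))
C=np.array([p2w("wrist",25+u/3.5,80+v/3.3,.028,c)[:2] for u,v in[(172,18),(35,260),(518,570),(698,357)]])
print(C,C.mean(0),[np.linalg.norm(C[i]-C[i-1]) for i in range(4)]); d=C[2]+C[3]-C[0]-C[1];print(np.degrees(np.arctan2(d[1],d[0])))
print("hub",p2w("wrist",25+160/3.5,80+257/3.3,.062,c))
plan([B.mean(0)[0],B.mean(0)[1],.1],117)
```

```text
[[0.44114377 0.24307221]
 [0.42502121 0.27565448]
 [0.47205466 0.29971784]
 [0.48874516 0.26600756]] [0.4567412  0.27111302] [np.float64(0.052838650970854675), np.float64(0.03635301389917792), np.float64(0.052831719306377554), np.float64(0.03761589013049581)]
26.410472579262247
[0.61897127 0.28009361 0.05      ]
[0.62744023 0.26301189 0.05      ]
[0.61026182 0.29766037 0.05      ]
[[ 0.46956803 -0.0413764 ]
 [ 0.57609692 -0.06712524]
 [ 0.6254086   0.12458351]
 [ 0.50787964  0.15537577]] [0.5447383  0.04286441] [np.float64(0.20044748975478363), np.float64(0.10959655840146859), np.float64(0.19794919533869976), np.float64(0.12149575939429356)]
77.28879465565782
hub [ 0.5369776  -0.00317905  0.062     ]
at [0.4397 0.2562 0.2998] yaw 116.3 dist 0.201 turn 0.7 t 2.4 tilt [ 3.0e-04 -1.1e-03 -1.0e+00]
[np.float64(0.07), np.float64(0.27), np.float64(2.5)] roll -0.09
[np.float64(0.07), np.float64(0.27), np.float64(2.5)] roll -0.09
[np.float64(0.07), np.float64(0.27), np.float64(2.5)] roll -0.09
[np.float64(0.07), np.float64(0.27), np.float64(2.5)] roll -0.09
[np.float64(0.07), np.float64(0.27), np.float64(2.5)] roll -0.09
[np.float64(0.07), np.float64(0.27), np.float64(2.5)] roll -0.09
[np.float64(0.07), np.float64(0.27), np.float64(2.5)] roll -0.09
[np.float64(0.07), np.float64(0.27), np.float64(2.5)] roll -0.09
```

arm_command:
  steps:
    - {"grip": 8.5, "dp": [0.25, 1.1, 2.6], "roll": 0}
    - {"grip": 8.5, "dp": [0.25, 1.1, 2.6], "roll": 0}
    - {"grip": 8.5, "dp": [0, 0, 4], "roll": 0}
    - {"grip": 8.5, "dp": [0, 0, 4], "roll": 0}
    - {"grip": 8.5, "dp": [0, 0, 4], "roll": 0}
    - {"grip": 8.5, "dp": [0, 0, 3.0], "roll": 0}
    - {"grip": 2, "dp": [0, 0, 0], "roll": 0}
    - {"grip": 2, "dp": [0, 0, 0], "roll": 0}

```text
time_s: 3.4
eef_pos: [0.4553, 0.2746, 0.0989]
eef_rot: [[-0.449, 0.893, 0.001], [0.893, 0.449, 0.001], [0.0, 0.001, -1.0]]
contact_force: [-0.3, -0.2, 0.8]
gripper_width: 0.597
```

arm_command:
  steps:
    - {"grip": 2, "dp": [0, 0, 0], "roll": 0}
    - {"grip": 2, "dp": [0, 0, 0], "roll": 0}
    - {"grip": 2, "dp": [0, 0, 0], "roll": 0}
    - {"grip": 2, "dp": [0, 0, 0], "roll": 0}
    - {"grip": 2, "dp": [0, 0, 0], "roll": 0}
    - {"grip": 2, "dp": [0, 0, -1], "roll": 0}
    - {"grip": 2, "dp": [0, 0, -2], "roll": 0}
    - {"grip": 2, "dp": [0, 0, -2], "roll": 0}

```text
time_s: 4.4
eef_pos: [0.455, 0.2732, 0.1489]
eef_rot: [[-0.448, 0.894, -0.0], [0.894, 0.448, -0.0], [-0.0, -0.001, -1.0]]
contact_force: [-0.8, -0.1, -4.1]
gripper_width: 0.431
```

Run:
```python
from h import *
c=cam("wrist");i=env.get_image("wrist");cv2.imwrite("pics/w2.png",i)
plan([.573,.12,.20],77)
```

```text
at [0.4559 0.2739 0.1513] yaw 116.6 dist 0.1994 turn -39.6 t 4.45 tilt [ 0.0027  0.0014 -1.    ]
[np.float64(-2.38), np.float64(0.45), np.float64(-0.61)] roll 4.95
[np.float64(-2.33), np.float64(0.65), np.float64(-0.61)] roll 4.95
[np.float64(-2.26), np.float64(0.85), np.float64(-0.61)] roll 4.95
[np.float64(-2.18), np.float64(1.04), np.float64(-0.61)] roll 4.95
[np.float64(-2.08), np.float64(1.23), np.float64(-0.61)] roll 4.95
[np.float64(-1.97), np.float64(1.4), np.float64(-0.61)] roll 4.95
[np.float64(-1.84), np.float64(1.57), np.float64(-0.61)] roll 4.95
[np.float64(-1.7), np.float64(1.72), np.float64(-0.61)] roll 4.95
```

View pics/w2.png

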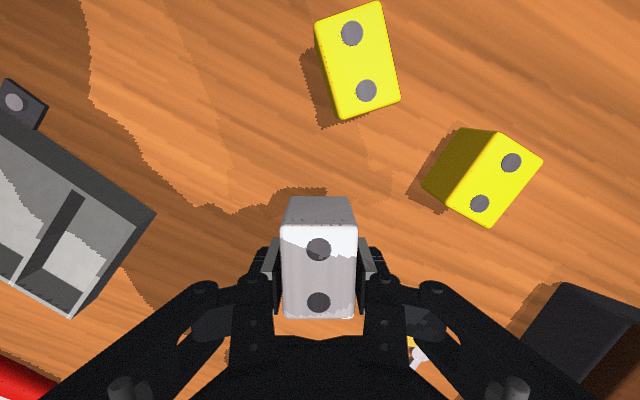

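Run:
```python
from h import *
plan([.635,.10,.20],76.3)
```

```text
at [0.4559 0.2739 0.1513] yaw 116.6 dist 0.2543 turn -40.3 t 4.45 tilt [ 0.0027  0.0014 -1.    ]
[np.float64(-2.95), np.float64(1.03), np.float64(-0.61)] roll 5.04
[np.float64(-2.84), np.float64(1.28), np.float64(-0.61)] roll 5.04
[np.float64(-2.72), np.float64(1.53), np.float64(-0.61)] roll 5.04
[np.float64(-2.58), np.float64(1.76), np.float64(-0.61)] roll 5.04
[np.float64(-2.41), np.float64(1.98), np.float64(-0.61)] roll 5.04
[np.float64(-2.23), np.float64(2.18), np.float64(-0.61)] roll 5.04
[np.float64(-2.03), np.float64(2.37), np.float64(-0.61)] roll 5.04
[np.float64(-1.81), np.float64(2.54), np.float64(-0.61)] roll 5.04
```

arm_command:
  steps:
    - {"grip": 2, "dp": [-2.95, 1.0, -0.6], "roll": 5}
    - {"grip": 2, "dp": [-2.85, 1.3, -0.6], "roll": 5}
    - {"grip": 2, "dp": [-2.7, 1.5, -0.6], "roll": 5}
    - {"grip": 2, "dp": [-2.6, 1.75, -0.6], "roll": 5}
    - {"grip": 2, "dp": [-2.4, 2.0, -0.6], "roll": 5}
    - {"grip": 2, "dp": [-2.25, 2.2, -0.6], "roll": 5}
    - {"grip": 2, "dp": [-2.05, 2.4, -0.6], "roll": 5}
    - {"grip": 2, "dp": [-1.8, 2.5, -0.6], "roll": 5}

```text
time_s: 5.45
eef_pos: [0.6353, 0.0984, 0.1959]
eef_rot: [[0.235, 0.972, -0.001], [0.972, -0.235, -0.0], [-0.0, -0.001, -1.0]]
contact_force: [0.1, 0.4, -4.0]
gripper_width: 0.433
```

Run:
```python
from h import *
i=env.get_image("wrist");c=cam("wrist");cv2.imwrite("pics/w3.png",i);np.save("w3c.npy",np.array(c,dtype=object),allow_pickle=True)
o=env.observe();print(o['eef_pos'],yawx(o['eef_rot']),o['gripper_width'])
for t,z in(("pocket",0.005),("hub_mouth",.062)):
    for d in env.pinpoint(t,"wrist"): print(t,d['conf'],d['location'],p2w("wrist",d['location'][1],d['location'][0],z,c))
cv2.imwrite("pics/w3b.png",cv2.resize(i[0:250,:],(800,312)))
```

```text
[0.63868944 0.09390076 0.19679066] 75.90579561978478 0.43190228845793166
pocket 0.64 [114.3, 321.1] [0.56814679 0.11177735 0.005     ]
hub_mouth 0.67 [119.6, 154.0] [ 0.54173063 -0.00396597  0.062     ]
```

View pics/w3.png

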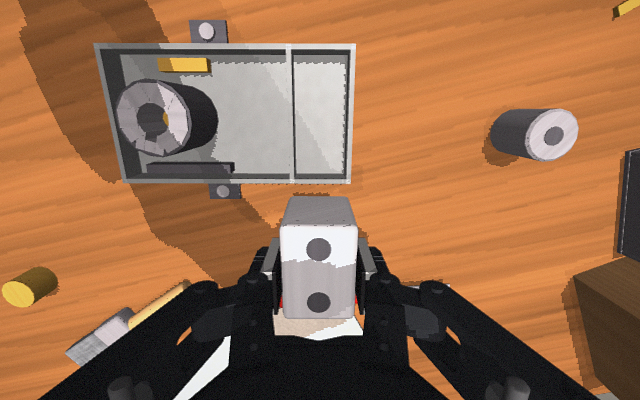

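Run:
```python
import cv2
i=cv2.imread('pics/w3.png')
cv2.imwrite('pics/c5.png',cv2.resize(i[35:195,275:365],None,fx=6,fy=3.7,interpolation=2))
cv2.imwrite('pics/c6.png',cv2.resize(i[35:195,85:225],None,fx=5.5,fy=3.7,interpolation=2))
```

```text
(no output)
```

View pics/c5.png

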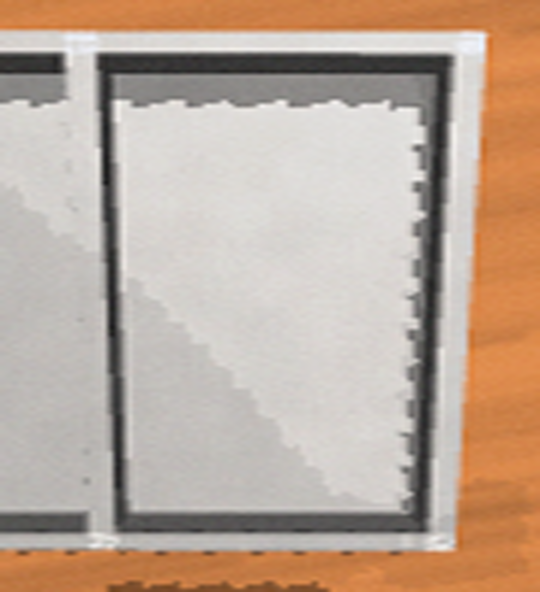

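View pics/c6.png

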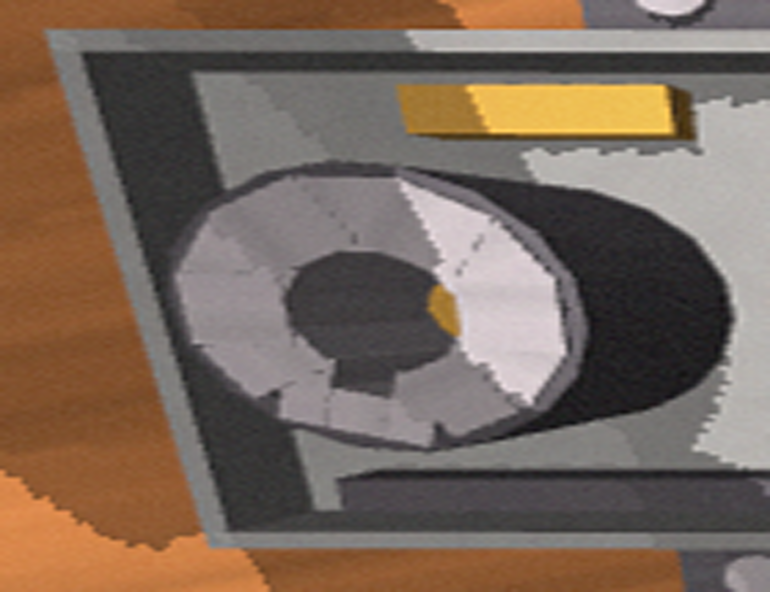

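Run:
```python
from h import *
c=cam("wrist")
def q(L,ox,sx,z): return np.array([p2w("wrist",ox+u/sx,35+v/3.7,z,c)[:2] for u,v in L])
P=q([(98,55),(453,55),(427,530),(118,530)],275,6,.028)
print(P,P.mean(0),[np.linalg.norm(P[i]-P[i-1]) for i in range(4)])
d=P[2]+P[3]-P[0]-P[1];print("xdir",np.degrees(np.arctan2(d[1],d[0])))
d=P[1]+P[2]-P[0]-P[3];print("ydir",np.degrees(np.arctan2(d[1],d[0])))
O=np.vstack([q([(47,31),(212,547)],85,5.5,.028),q([(456,550),(486,33)],275,6,.028)])
print(O,O.mean(0),[np.linalg.norm(O[i]-O[i-1]) for i in range(4)])
d=O[3]+O[2]-O[0]-O[1];a=np.arctan2(d[1],d[0]);print(np.degrees(a)); print("pocket",O.mean(0)+.073*d/np.linalg.norm(d),"hub",O.mean(0)-.045*d/np.linalg.norm(d))
H=q([(375,306),(372,308),(363,395)],85,5.5,.062);print(H); d=H[2]-H[1];print("key",np.degrees(np.arctan2(d[1],d[0])),np.linalg.norm(d))
# block in hand
zt=np.mean([.1968,.1959])-.048
B=np.array([p2w("wrist",u,v,zt,c)[:2] for u,v in [(281,225),(356,225),(354,318),(284,318)]])
o=env.observe();R=np.array(o['eef_rot']);print(B,[np.linalg.norm(B[i]-B[i-1]) for i in range(4)]);b=B.mean(0);print(b-o['eef_pos'][:2],R.T@np.r_[b-o['eef_pos'][:2],0],o['eef_pos'])
```

```text
[[0.51266725 0.10353812]
 [0.52333502 0.14760208]
 [0.62135828 0.1235928 ]
 [0.61078351 0.0798004 ]] [0.56703602 0.11363335] [np.float64(0.10094691128676427), np.float64(0.045336887302394414), np.float64(0.10092078049027972), np.float64(0.045051083003371496)]
xdir -13.681617440261512
ydir 76.40748709403671
[[ 0.47289871 -0.04184288]
 [ 0.57943514 -0.06769633]
 [ 0.62713404  0.12672129]
 [ 0.52033076  0.15249349]] [0.54994966 0.04241889] [np.float64(0.20004104908262202), np.float64(0.109628519265936), np.float64(0.20018340549329564), np.float64(0.10986877586258938)]
76.24951995148218
pocket [0.56730133 0.11332672] hub [ 0.53925343 -0.00129141]
[[ 0.53795533 -0.00078498]
 [ 0.53820546 -0.00130771]
 [ 0.55311304 -0.00912264]]
key -27.66467328456068 0.01683178038782385
[[0.60483934 0.08516268]
 [0.61286579 0.11843955]
 [0.66315232 0.10737279]
 [0.65477347 0.07254226]] [np.float64(0.051504291795327915), np.float64(0.03423118204415024), np.float64(0.05148988804903733), np.float64(0.035824170796630576)]
[-0.00184144 -0.00129249] [-1.68961635e-03 -1.48546909e-03  5.75238939e-07] [0.63574917 0.09717181 0.19580496]
```

```bash
cat >> h.py <<'E'
def avg(n=6):
    P=[];Y=[];W=[];F=[]
    for _ in range(n):
        env.get_image("wrist");o=env.observe();P.append(o['eef_pos']);Y.append(yawx(np.array(o['eef_rot'])));W.append(o['gripper_width']);F.append(o['contact_force'])
    P=np.array(P);print("avg",P.mean(0).round(4),"sd",P.std(0).round(4),"yaw",round(np.mean(Y),2),np.std(Y).round(2),"w",round(np.mean(W),3),"F",np.mean(F,0).round(1),"t",o['time_s']);return P.mean(0),np.mean(Y)
def goto(t,yaw=None,n=8,k=6,st=None):
    p,y0=st or avg(k); d=0 if yaw is None else (yaw-y0+180)%360-180
    D=np.array(t)-p;print("D",D.round(4),"turn",round(d,2))
    for k in range(n):
        a=np.radians(y0+d*k/n); s=D/n
        print([float(round(100*v,2)) for v in (s[:2]@[np.cos(a),np.sin(a)],s[:2]@[np.sin(a),-np.cos(a)],-s[2])],"roll",round(-d/n,2))
E
python3 - <<'E'
from h import *
goto([.546,.120,.14],76.3)
E
```

```text
avg [0.6341 0.1003 0.1956] sd [0.0003 0.0007 0.0001] yaw 76.69 0.07 w 0.432 F [-0.1  0.3 -3.3] t 5.9
D [-0.0881  0.0197 -0.0556] turn -0.39
[-0.01, -1.13, 0.69] roll 0.05
[-0.01, -1.13, 0.69] roll 0.05
[-0.02, -1.13, 0.69] roll 0.05
[-0.02, -1.13, 0.69] roll 0.05
[-0.02, -1.13, 0.69] roll 0.05
[-0.02, -1.13, 0.69] roll 0.05
[-0.02, -1.13, 0.69] roll 0.05
[-0.02, -1.13, 0.69] roll 0.05
```

Run:
```python
from h import *
c=cam("wrist");o=env.observe();i=env.get_image("wrist");cv2.imwrite("pics/w4.png",i)
print(o['eef_pos'],yawx(np.array(o['eef_rot'])))
import pickle;pickle.dump((c,o),open("w4.pkl","wb"))
cv2.imwrite('pics/c7.png',cv2.resize(i[35:195,275:365],None,fx=6,fy=3.7,interpolation=2))
cv2.imwrite('pics/c8.png',cv2.resize(i[35:195,85:225],None,fx=5.5,fy=3.7,interpolation=2))
```

```text
[0.63403582 0.10071344 0.19577576] 76.73605017802653
```

View pics/c7.png

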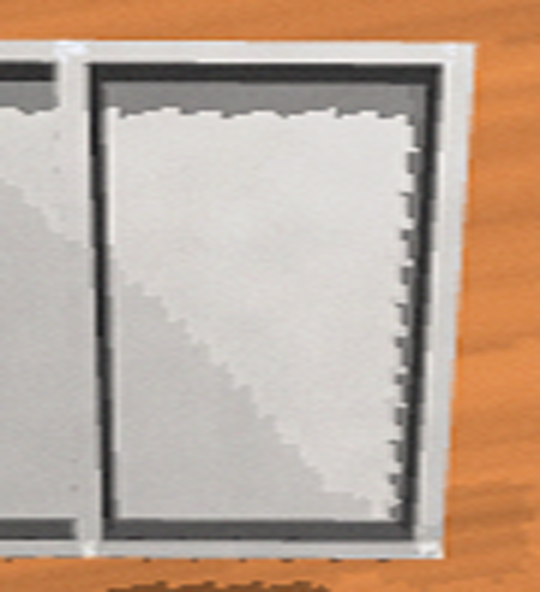

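View pics/c8.png

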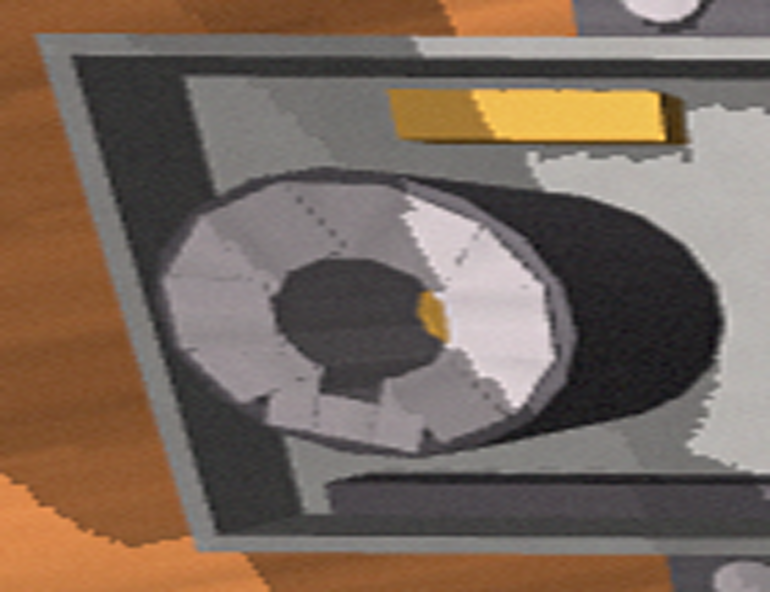

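Run:
```python
from h import *
import pickle
c,o=pickle.load(open("w4.pkl","rb"))
def q(L,ox,sx,z): return np.array([p2w("wrist",ox+u/sx,35+v/3.7,z,c)[:2] for u,v in L])
P=q([(88,64),(443,66),(412,537),(103,537)],275,6,.028)
print(P.mean(0),[np.linalg.norm(P[i]-P[i-1]) for i in range(4)])
O=np.vstack([q([(38,35),(198,550)],85,5.5,.028),q([(441,556),(475,44)],275,6,.028)])
print(O.mean(0),[np.linalg.norm(O[i]-O[i-1]) for i in range(4)])
d=O[3]+O[2]-O[0]-O[1];a=np.arctan2(d[1],d[0]);print(np.degrees(a)); print("pocket",O.mean(0)+.073*d/np.linalg.norm(d),"hub",O.mean(0)-.045*d/np.linalg.norm(d))
h=q([(361,316)],85,5.5,.062)[0];print("hub seen",h)
for pt in [(318,393),(383,402),(350,397),(325,365),(390,380)]:
    w=q([pt],85,5.5,.062)[0]-h;print(pt,np.degrees(np.arctan2(w[1],w[0])),np.linalg.norm(w))
# fit circle by projecting 22mm bore and keyway
```

```text
[0.56630999 0.11489438] [np.float64(0.10097923334120446), np.float64(0.04548315266411813), np.float64(0.10060437259014218), np.float64(0.04514091185152598)]
[0.54911911 0.04366459] [np.float64(0.20012891549370132), np.float64(0.10955835468237886), np.float64(0.20026082108430943), np.float64(0.10934987992094099)]
76.30607653587059
pocket [0.56640078 0.11458951] hub [ 5.38466035e-01 -5.62535028e-05]
hub seen [ 5.37950919e-01 -1.02302186e-04]
(318, 393) -42.88348345419332 0.016643014086559826
(383, 402) -13.298661586004624 0.016197650981155172
(350, 397) -28.574984653706483 0.01579627911908474
(325, 365) -47.92523546771223 0.011105408436995673
(390, 380) -5.460378797485777 0.01209015933882563
```

Run:
```python
from h import *
goto([.545,.1213,.137],76.3,n=7,st=(np.array([.6341,.1004,.1957]),76.7))
```

```text
D [-0.0891  0.0209 -0.0587] turn -0.4
[-0.0, -1.31, 0.84] roll 0.06
[-0.0, -1.31, 0.84] roll 0.06
[-0.0, -1.31, 0.84] roll 0.06
[-0.01, -1.31, 0.84] roll 0.06
[-0.01, -1.31, 0.84] roll 0.06
[-0.01, -1.31, 0.84] roll 0.06
[-0.01, -1.31, 0.84] roll 0.06
```

arm_command:
  steps:
    - {"grip": 2, "dp": [0, -0.8, 0.5], "roll": 0.1}
    - {"grip": 2, "dp": [0, -1.5, 1.0], "roll": 0.1}
    - {"grip": 2, "dp": [0, -1.8, 1.1], "roll": 0.1}
    - {"grip": 2, "dp": [0, -1.8, 1.1], "roll": 0.1}
    - {"grip": 2, "dp": [0, -1.5, 1.0], "roll": 0}
    - {"grip": 2, "dp": [0, -1.0, 0.7], "roll": 0}
    - {"grip": 2, "dp": [0, -0.6, 0.3], "roll": 0}
    - {"grip": 2, "dp": [0, -0.2, 0.2], "roll": 0}

```text
time_s: 6.95
eef_pos: [0.5452, 0.1215, 0.137]
eef_rot: [[0.238, 0.971, 0.0], [0.971, -0.238, 0.0], [0.0, 0.0, -1.0]]
contact_force: [-0.3, -0.1, -3.8]
gripper_width: 0.435
```

Run:
```python
from h import *
avg(7)
i=env.get_image("wrist");cv2.imwrite("pics/w5.png",i)
```

```text
avg [0.5456 0.1214 0.137 ] sd [0.0002 0.0001 0.0001] yaw 76.23 0.01 w 0.432 F [ 0.2  0.2 -3.8] t 7.3
```

View pics/w5.png

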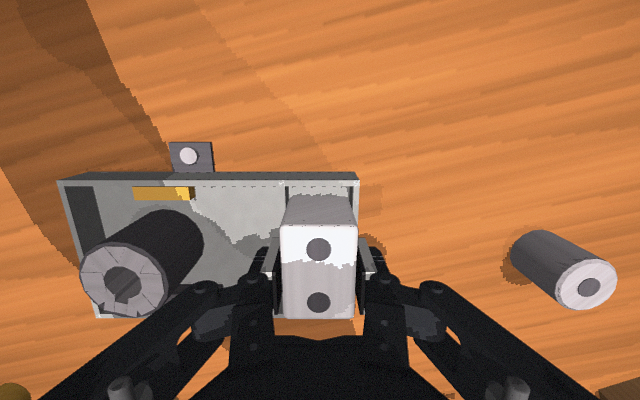

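Run:
```python
import cv2
i=cv2.imread('pics/w5.png')
cv2.imwrite('pics/c9.png',cv2.resize(i[165:265,265:385],None,fx=6,fy=6,interpolation=2))
```

```text
(no output)
```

View pics/c9.png

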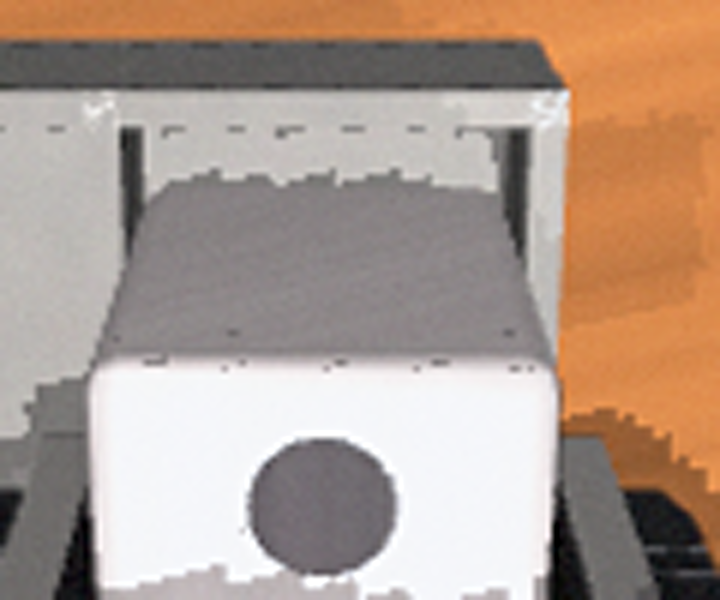

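Run:
```python
from h import *
c=cam("wrist");o=env.observe();R=np.array(o['eef_rot']);t=np.array(o['eef_pos'])
def q(u,v,z): return (R.T@(p2w("wrist",265+u/6,165+v/6,z,c)-t)).round(4)
print("block bot",q(150,185,.0385),q(495,185,.0385),"top edge",q(90,368,.0885),q(558,368,.0885))
print("rim in",q(121,128,.028),q(531,128,.028)," rim lower on sides",q(130,250,.028),q(526,250,.028))
```

```text
block bot [-0.0198 -0.0255  0.0985] [ 0.0166 -0.0255  0.0985] top edge [-0.0195 -0.0262  0.0485] [ 0.0164 -0.0262  0.0485]
rim in [-0.0239 -0.0289  0.109 ] [ 0.0215 -0.0289  0.109 ]  rim lower on sides [-0.0234 -0.0146  0.109 ] [ 0.0215 -0.0146  0.109 ]
```

arm_command:
  steps:
    - {"grip": 2, "dp": [0.05, -0.1, 0.3], "roll": 0}
    - {"grip": 2, "dp": [0, 0, 0.8], "roll": 0}
    - {"grip": 2, "dp": [0, 0, 0.9], "roll": 0}
    - {"grip": 2, "dp": [0, 0, 0.7], "roll": 0}
    - {"grip": 2, "dp": [0, 0, 0.4], "roll": 0}
    - {"grip": 2, "dp": [0, 0, 0.25], "roll": 0}
    - {"grip": 2, "dp": [0, 0, 0], "roll": 0}
    - {"grip": 2, "dp": [0, 0, 0], "roll": 0}

```text
time_s: 8.35
eef_pos: [0.544, 0.1221, 0.1046]
eef_rot: [[0.238, 0.971, 0.0], [0.971, -0.238, -0.0], [-0.0, 0.0, -1.0]]
contact_force: [-4.9, -0.8, 11.1]
gripper_width: 0.432
```

Run:
```python
from h import *
avg(1)
i=env.get_image("wrist");cv2.imwrite("pics/w6.png",i[150:350,180:480].repeat(2,0).repeat(2,1))
```

```text
avg [0.544  0.1221 0.1046] sd [0. 0. 0.] yaw 76.25 0.0 w 0.434 F [-4.5 -1.3 10.7] t 8.4
```

View pics/w6.png

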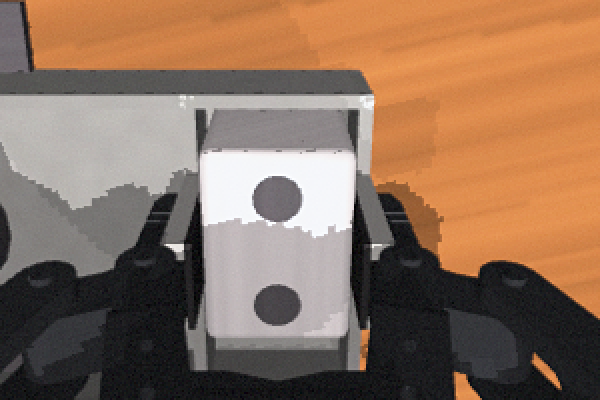

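arm_command:
  steps:
    - {"grip": 6, "dp": [0, 0, 0], "roll": 0}
    - {"grip": 6, "dp": [0, 0, 0], "roll": 0}
    - {"grip": 6, "dp": [0, 0, 0], "roll": 0}
    - {"grip": 6, "dp": [0, 0, -0.5], "roll": 0}
    - {"grip": 6, "dp": [0, 0, -2], "roll": 0}
    - {"grip": 8.5, "dp": [0, 0, -4], "roll": 0}
    - {"grip": 8.5, "dp": [0, 0, -4], "roll": 0}
    - {"grip": 8.5, "dp": [0, 0, -2], "roll": 0}

```text
time_s: 9.45
eef_pos: [0.545, 0.1223, 0.231]
eef_rot: [[0.238, 0.971, 0.003], [0.971, -0.238, 0.001], [0.001, 0.003, -1.0]]
contact_force: [-0.3, -0.3, -0.7]
gripper_width: 0.994
```

Run:
```python
from h import *
i=env.get_image("wrist");cv2.imwrite("pics/w7.png",i)
goto([.619,.283,.20],76.3,n=8,k=2)
```

```text
avg [0.5451 0.1223 0.2302] sd [0.0003 0.0001 0.0008] yaw 76.24 0.0 w 0.996 F [ 0.3  0.3 -0.2] t 9.6
D [ 0.0739  0.1607 -0.0302] turn 0.06
[2.17, 0.42, 0.38] roll -0.01
[2.17, 0.42, 0.38] roll -0.01
[2.17, 0.42, 0.38] roll -0.01
[2.17, 0.42, 0.38] roll -0.01
[2.17, 0.42, 0.38] roll -0.01
[2.17, 0.42, 0.38] roll -0.01
[2.17, 0.42, 0.38] roll -0.01
[2.17, 0.42, 0.38] roll -0.01
```

View pics/w7.png

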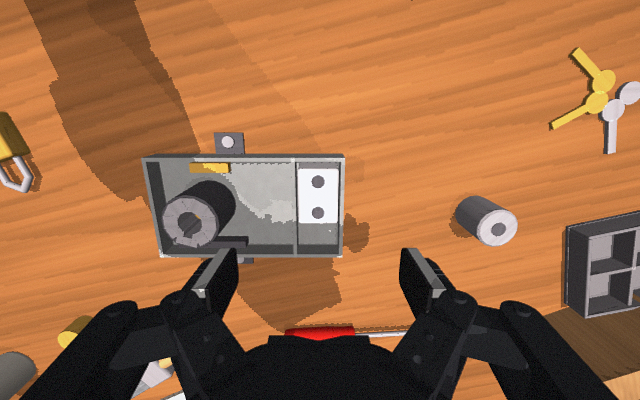

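arm_command:
  steps:
    - {"grip": 8.5, "dp": [2, 0.4, 0.4], "roll": 0}
    - {"grip": 8.5, "dp": [3, 0.6, 0.5], "roll": 0}
    - {"grip": 8.5, "dp": [3.3, 0.6, 0.5], "roll": 0}
    - {"grip": 8.5, "dp": [3.3, 0.6, 0.5], "roll": 0}
    - {"grip": 8.5, "dp": [2.7, 0.5, 0.5], "roll": 0}
    - {"grip": 8.5, "dp": [1.7, 0.4, 0.4], "roll": 0}
    - {"grip": 8.5, "dp": [1.0, 0.2, 0.2], "roll": 0}
    - {"grip": 8.5, "dp": [0.4, 0.1, 0.0], "roll": 0}

```text
time_s: 10.6
eef_pos: [0.6187, 0.2832, 0.1977]
eef_rot: [[0.238, 0.971, -0.001], [0.971, -0.238, -0.001], [-0.001, -0.001, -1.0]]
contact_force: [0.6, -0.5, -0.3]
gripper_width: 0.995
```

Run:
```python
from h import *
avg(3)
c=cam("wrist");o=env.observe();R=np.array(o['eef_rot']);t=np.array(o['eef_pos'])
i=env.get_image("wrist");cv2.imwrite("pics/w8.png",i)
for d in env.outline_of("roller","wrist")[:2]: print(d['conf'],d['extent'])
for d in env.pinpoint("roller","wrist")[:2]: print(d['conf'],d['location'],R.T@(p2w("wrist",d['location'][1],d['location'][0],0,c)-t))
```

```text
avg [0.6189 0.2828 0.1984] sd [0.     0.0004 0.0002] yaw 76.22 0.02 w 0.995 F [-0.1  0.2 -0.1] t 10.75
0.89 [297.6, 172.2, 345.0, 229.5]
0.86 [190.9, 321.7] [1.42384311e-03 7.02642927e-05 1.98581412e-01]
```

View pics/w8.png

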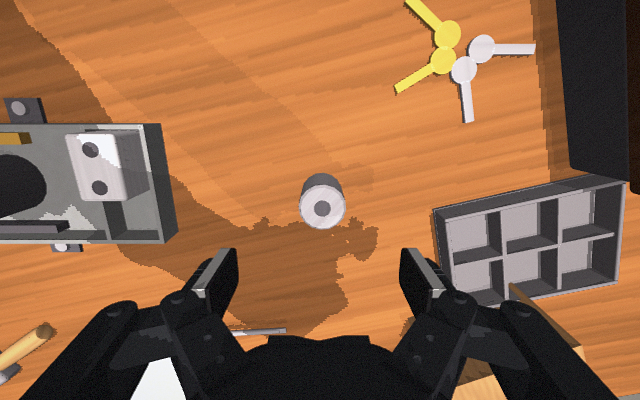

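Run:
```python
from h import *
c=cam("wrist");o=env.observe();R=np.array(o['eef_rot']);t=np.array(o['eef_pos'])
for v in (186.5,207.5,229): print(R.T@(p2w("wrist",322.5,v,.05,c)-t))
```

```text
[ 0.0014878  -0.01797912  0.14877975]
[1.57567990e-03 1.08232231e-04 1.48788200e-01]
[0.00167011 0.0195451  0.14879728]
```

arm_command:
  steps:
    - {"grip": 8.5, "dp": [0.2, 0.05, 1.5], "roll": 0}
    - {"grip": 8.5, "dp": [0.1, 0, 3], "roll": 0}
    - {"grip": 8.5, "dp": [0, 0, 3], "roll": 0}
    - {"grip": 8.5, "dp": [0, 0, 1.7], "roll": 0}
    - {"grip": 6, "dp": [0, 0, 0.8], "roll": 0}
    - {"grip": 2, "dp": [0, 0, 0], "roll": 0}
    - {"grip": 2, "dp": [0, 0, 0], "roll": 0}
    - {"grip": 2, "dp": [0, 0, 0], "roll": 0}

```text
time_s: 11.9
eef_pos: [0.6206, 0.2861, 0.0996]
eef_rot: [[0.238, 0.971, 0.002], [0.971, -0.238, 0.001], [0.001, 0.002, -1.0]]
contact_force: [0.3, 0.2, 2.2]
gripper_width: 0.444
```

arm_command:
  steps:
    - {"grip": 2, "dp": [0, 0, 0], "roll": 0}
    - {"grip": 2, "dp": [0, 0, 0], "roll": 0}
    - {"grip": 2, "dp": [0, 0, 0], "roll": 0}
    - {"grip": 2, "dp": [0, 0, -0.5], "roll": 0}
    - {"grip": 2, "dp": [0, 0, -1.5], "roll": 0}
    - {"grip": 2, "dp": [0, 0, -2.5], "roll": 0}
    - {"grip": 2, "dp": [0, 0, -1], "roll": 0}
    - {"grip": 2, "dp": [0, 0, -0.5], "roll": 0}

```text
time_s: 12.9
eef_pos: [0.62, 0.2859, 0.1591]
eef_rot: [[0.238, 0.971, 0.001], [0.971, -0.238, 0.0], [0.0, 0.0, -1.0]]
contact_force: [-0.3, 0.6, -4.3]
gripper_width: 0.443
```

Run:
```python
from h import *
st=avg(4)
c=cam("wrist");o=env.observe();R=np.array(o['eef_rot']);t=np.array(o['eef_pos'])
i=env.get_image("wrist");cv2.imwrite("pics/w9.png",i)
x=np.array([.9715,-.237]);pk=np.array([.5668,.116])
print(pk+.029*x)
goto(np.r_[pk+.029*x,.139],76.25,n=8,st=st)
```

```text
avg [0.6198 0.2858 0.1583] sd [0.0002 0.0001 0.0006] yaw 76.25 0.0 w 0.445 F [-0.6 -0.1 -3.7] t 13.1
[0.5949735 0.109127 ]
D [-0.0248 -0.1767 -0.0193] turn 0.0
[-2.22, 0.22, 0.24] roll -0.0
[-2.22, 0.22, 0.24] roll -0.0
[-2.22, 0.22, 0.24] roll -0.0
[-2.22, 0.22, 0.24] roll -0.0
[-2.22, 0.22, 0.24] roll -0.0
[-2.22, 0.22, 0.24] roll -0.0
[-2.22, 0.22, 0.24] roll -0.0
[-2.22, 0.22, 0.24] roll -0.0
```

View pics/w9.png

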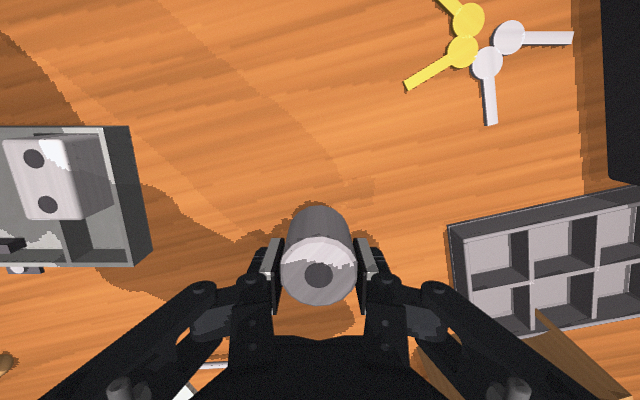

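arm_command:
  steps:
    - {"grip": 2, "dp": [-1.7, 0.6, -0.3], "roll": 0}
    - {"grip": 2, "dp": [-3, 0.6, 0], "roll": 0}
    - {"grip": 2, "dp": [-3.5, 0.55, 0], "roll": 0}
    - {"grip": 2, "dp": [-3.5, 0, 0], "roll": 0}
    - {"grip": 2, "dp": [-2.8, 0, 0.3], "roll": 0}
    - {"grip": 2, "dp": [-1.8, 0, 0.8], "roll": 0}
    - {"grip": 2, "dp": [-1.0, 0, 0.7], "roll": 0}
    - {"grip": 2, "dp": [-0.45, 0, 0.4], "roll": 0}

```text
time_s: 14.15
eef_pos: [0.5946, 0.1092, 0.1387]
eef_rot: [[0.238, 0.971, -0.001], [0.971, -0.238, 0.0], [-0.0, -0.001, -1.0]]
contact_force: [0.8, 0.2, -4.1]
gripper_width: 0.446
```

Run:
```python
from h import *
avg(5)
import pickle
c=cam("wrist");o=env.observe();pickle.dump((c,o),open("w10.pkl","wb"))
i=env.get_image("wrist");cv2.imwrite("pics/w10.png",i);cv2.imwrite('pics/c10.png',cv2.resize(i[130:260,250:390],None,fx=5,fy=4.5,interpolation=2))
```

```text
avg [0.5947 0.1099 0.139 ] sd [0.0002 0.0006 0.0004] yaw 76.3 0.03 w 0.446 F [-0.2  0.1 -3.7] t 14.4
```

View pics/c10.png

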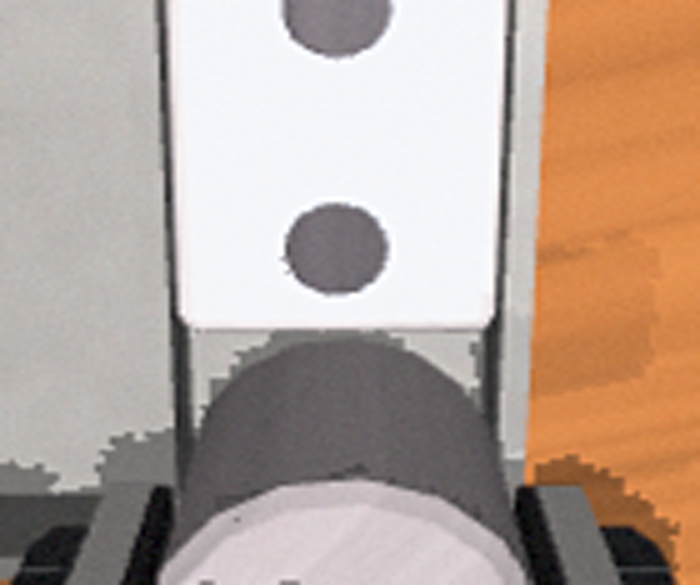

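View pics/w10.png

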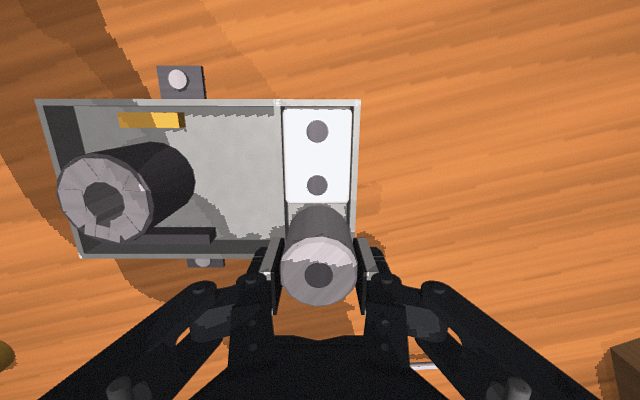

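Run:
```python
from h import *
import pickle
c,o=pickle.load(open("w10.pkl","rb"));R=np.array(o['eef_rot']);t=np.array(o['eef_pos'])
def q(u,v,z): return (R.T@(p2w("wrist",250+u/5,130+v/4.5,z,c)-t)).round(4)
print("rim",q(174,400,.028),q(500,400,.028),q(158,30,.028),q(512,30,.028))
print("block +x top edge",q(335,326,.055),"blk L/R",q(175,200,.055),q(500,200,.055))
print("roller back bottom",q(345,337,.040),"top back",q(342,480,.09))
# roller projected bottom outline if centred at tool offset (dx,0)
for dx in(-.003,-.0017,0):
    P=[R@np.array([dx+.02*np.cos(a),.02*np.sin(a),.099])+t for a in np.linspace(np.pi,2*np.pi,7)]
    print(dx,[tuple(((w2p("wrist",p,c)-[250,130])*[5,4.5]).round(0)) for p in P])
```

```text
rim [-0.0254 -0.0047  0.1114] [ 0.0202 -0.0047  0.1115] [-0.0254 -0.0611  0.1114] [ 0.0198 -0.0611  0.1115]
block +x top edge [-0.0027 -0.0258  0.0845] blk L/R [-0.0208 -0.0425  0.0844] [ 0.016  -0.0425  0.0845]
roller back bottom [-0.0015 -0.0191  0.0995] top back [-0.0019 -0.0205  0.0495]
-0.003 [(np.float64(182.0), np.float64(461.0)), (np.float64(200.0), np.float64(398.0)), (np.float64(255.0), np.float64(350.0)), (np.float64(333.0), np.float64(332.0)), (np.float64(411.0), np.float64(350.0)), (np.float64(466.0), np.float64(398.0)), (np.float64(484.0), np.float64(461.0))]
-0.0017 [(np.float64(192.0), np.float64(461.0)), (np.float64(210.0), np.float64(398.0)), (np.float64(266.0), np.float64(350.0)), (np.float64(343.0), np.float64(332.0)), (np.float64(421.0), np.float64(350.0)), (np.float64(476.0), np.float64(398.0)), (np.float64(494.0), np.float64(461.0))]
0 [(np.float64(205.0), np.float64(461.0)), (np.float64(223.0), np.float64(398.0)), (np.float64(279.0), np.float64(350.0)), (np.float64(357.0), np.float64(332.0)), (np.float64(434.0), np.float64(350.0)), (np.float64(489.0), np.float64(398.0)), (np.float64(507.0), np.float64(461.0))]
```

arm_command:
  steps:
    - {"grip": 2, "dp": [-0.1, -0.25, 0.3], "roll": 0}
    - {"grip": 2, "dp": [0, 0, 0.6], "roll": 0}
    - {"grip": 2, "dp": [0, 0, 0.9], "roll": 0}
    - {"grip": 2, "dp": [0, 0, 0.8], "roll": 0}
    - {"grip": 2, "dp": [0, 0, 0.5], "roll": 0}
    - {"grip": 2, "dp": [0, 0, 0.3], "roll": 0}
    - {"grip": 2, "dp": [0, 0, 0.1], "roll": 0}
    - {"grip": 2, "dp": [0, 0, 0], "roll": 0}

```text
time_s: 15.45
eef_pos: [0.5922, 0.109, 0.1046]
eef_rot: [[0.238, 0.971, 0.0], [0.971, -0.238, 0.0], [0.0, 0.0, -1.0]]
contact_force: [0.3, -0.2, -3.2]
gripper_width: 0.445
```

Run:
```python
from h import *
avg(1)
i=env.get_image("wrist");cv2.imwrite("pics/w11.png",i[80:330,180:480].repeat(2,0).repeat(2,1))
```

```text
avg [0.5923 0.109  0.1046] sd [0. 0. 0.] yaw 76.25 0.0 w 0.446 F [ 0.5  0.2 -3. ] t 15.5
```

View pics/w11.png

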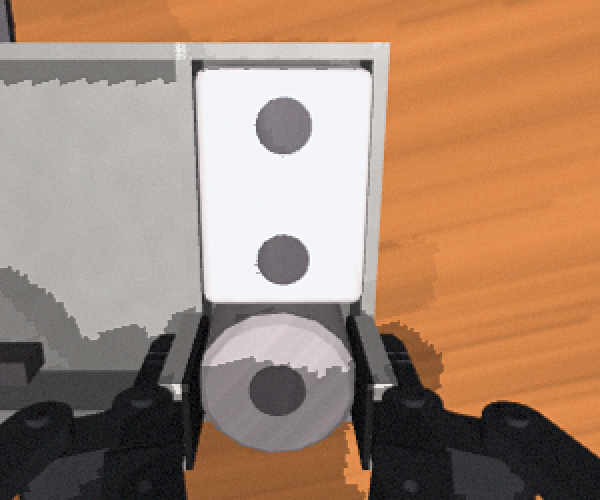

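arm_command:
  steps:
    - {"grip": 2, "dp": [0, 0, 0.1], "roll": 0}
    - {"grip": 2, "dp": [0, 0, 0.1], "roll": 0}
    - {"grip": 2, "dp": [0, 0, 0], "roll": 0}
    - {"grip": 2, "dp": [0, 0, 0], "roll": 0}
    - {"grip": 2, "dp": [0, 0, 0], "roll": 0}
    - {"grip": 6, "dp": [0, 0, 0], "roll": 0}
    - {"grip": 6, "dp": [0, 0, 0], "roll": 0}
    - {"grip": 6, "dp": [0, 0, 0], "roll": 0}

```text
time_s: 16.55
eef_pos: [0.5922, 0.109, 0.1023]
eef_rot: [[0.238, 0.971, 0.0], [0.971, -0.238, 0.0], [0.0, 0.0, -1.0]]
contact_force: [-0.3, 0.0, -0.3]
gripper_width: 0.701
```

arm_command:
  steps:
    - {"grip": 6, "dp": [0, 0, -0.5], "roll": 0}
    - {"grip": 6, "dp": [0, 0, -1.5], "roll": 0}
    - {"grip": 6, "dp": [0, 0, -4], "roll": 0}
    - {"grip": 8.5, "dp": [0, 0, -4], "roll": 0}
    - {"grip": 8.5, "dp": [0, 0, -2], "roll": 0}
    - {"grip": 8.5, "dp": [0, 0, -1], "roll": 0}
    - {"grip": 8.5, "dp": [0, 0, 0], "roll": 0}
    - {"grip": 8.5, "dp": [0, 0, 0], "roll": 0}

```text
time_s: 17.55
eef_pos: [0.5916, 0.1088, 0.2315]
eef_rot: [[0.238, 0.971, -0.002], [0.971, -0.238, -0.0], [-0.001, -0.001, -1.0]]
contact_force: [1.3, -0.7, 0.4]
gripper_width: 0.996
```

Run:
```python
from h import *
avg(1)
i=env.get_image("wrist");cv2.imwrite("pics/w12.png",i)
```

```text
avg [0.5916 0.1088 0.2313] sd [0. 0. 0.] yaw 76.25 0.0 w 0.999 F [ 0.1 -1.1 -0. ] t 17.6
```

View pics/w12.png

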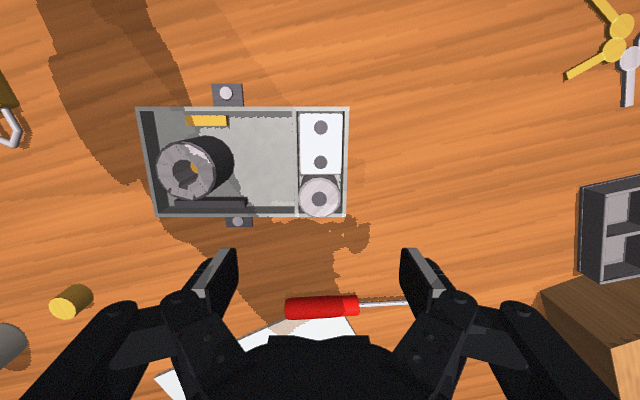

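Run:
```python
from h import *
print(env.observe()['joint_positions'])
goto([.487,-.364,.26],86.5,n=12,k=2)
```

```text
[-0.13222905  0.53252315 -0.14298976  1.66668901  0.08891069  0.95068147
  1.02333428]
avg [0.5918 0.1089 0.2315] sd [0.     0.     0.0001] yaw 76.25 0.0 w 0.996 F [ 0.3  0.2 -0.1] t 17.75
D [-0.1048 -0.4729  0.0285] turn 10.25
[-4.04, 0.09, -0.24] roll -0.85
[-4.04, 0.03, -0.24] roll -0.85
[-4.04, -0.03, -0.24] roll -0.85
[-4.04, -0.09, -0.24] roll -0.85
[-4.03, -0.15, -0.24] roll -0.85
[-4.03, -0.21, -0.24] roll -0.85
[-4.03, -0.27, -0.24] roll -0.85
[-4.02, -0.33, -0.24] roll -0.85
[-4.02, -0.39, -0.24] roll -0.85
[-4.01, -0.45, -0.24] roll -0.85
[-4.0, -0.51, -0.24] roll -0.85
[-4.0, -0.57, -0.24] roll -0.85
```

arm_command:
  steps:
    - {"grip": 8.5, "dp": [-2, 0, -0.5], "roll": -1}
    - {"grip": 8.5, "dp": [-4, 0, -0.5], "roll": -1}
    - {"grip": 8.5, "dp": [-5, 0, -0.5], "roll": -1}
    - {"grip": 8.5, "dp": [-5, 0, -0.5], "roll": -1}
    - {"grip": 8.5, "dp": [-5, -0.1, -0.5], "roll": -1}
    - {"grip": 8.5, "dp": [-5, -0.2, -0.3], "roll": -1}
    - {"grip": 8.5, "dp": [-5, -0.3, 0], "roll": -1}
    - {"grip": 8.5, "dp": [-5, -0.3, 0], "roll": -1}

```text
time_s: 18.75
eef_pos: [0.5209, -0.2458, 0.2602]
eef_rot: [[0.1, 0.995, -0.0], [0.995, -0.1, 0.0], [0.0, -0.0, -1.0]]
contact_force: [1.0, -0.5, 0.8]
gripper_width: 0.996
```

arm_command:
  steps:
    - {"grip": 8.5, "dp": [-4.5, -0.4, 0], "roll": -1}
    - {"grip": 8.5, "dp": [-3.5, -0.5, 0], "roll": -1}
    - {"grip": 8.5, "dp": [-2.3, -0.5, 0], "roll": -0.3}
    - {"grip": 8.5, "dp": [-1.2, -0.3, 0], "roll": 0}
    - {"grip": 8.5, "dp": [-0.6, -0.2, 0], "roll": 0}
    - {"grip": 8.5, "dp": [-0.2, -0.1, 0], "roll": 0}
    - {"grip": 8.5, "dp": [0, 0, 0], "roll": 0}
    - {"grip": 8.5, "dp": [0, 0, 0], "roll": 0}

```text
time_s: 19.75
eef_pos: [0.4917, -0.3645, 0.2605]
eef_rot: [[0.059, 0.998, 0.0], [0.998, -0.059, 0.0], [0.0, 0.0, -1.0]]
contact_force: [-0.3, -0.8, -0.3]
gripper_width: 0.997
```

Run:
```python
from h import *
import pickle
avg(2)
c=cam("wrist");o=env.observe();pickle.dump((c,o),open("w13.pkl","wb"))
i=env.get_image("wrist");cv2.imwrite("pics/w13.png",i)
i=env.get_image("scene");cv2.imwrite("pics/s13.png",cv2.resize(i[170:280,270:380],None,fx=5,fy=5,interpolation=2))
```

```text
avg [ 0.4917 -0.3647  0.2605] sd [0.     0.0001 0.    ] yaw 86.6 0.0 w 0.996 F [-0.1  0.2  0.4] t 19.85
```

View pics/w13.png

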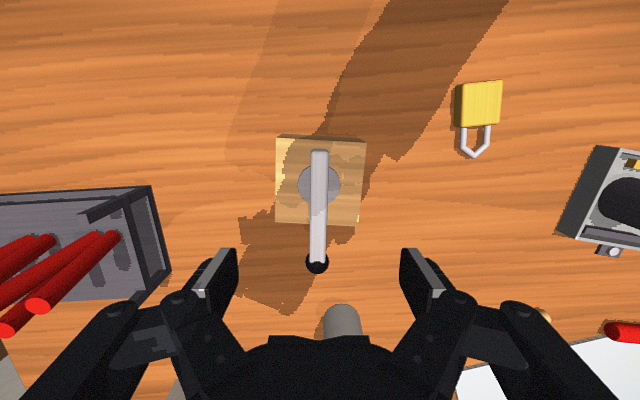

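View pics/s13.png

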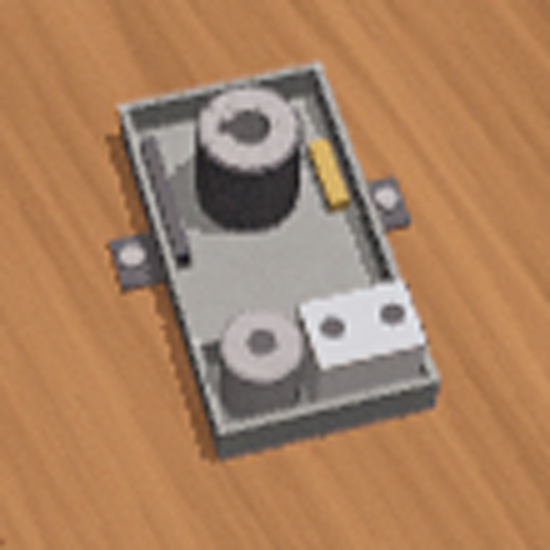

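Run:
```python
import cv2
i=cv2.imread('pics/w13.png')
cv2.imwrite('pics/c13.png',cv2.resize(i[130:280,260:380],None,fx=5,fy=4,interpolation=2))
```

```text
(no output)
```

View pics/c13.png

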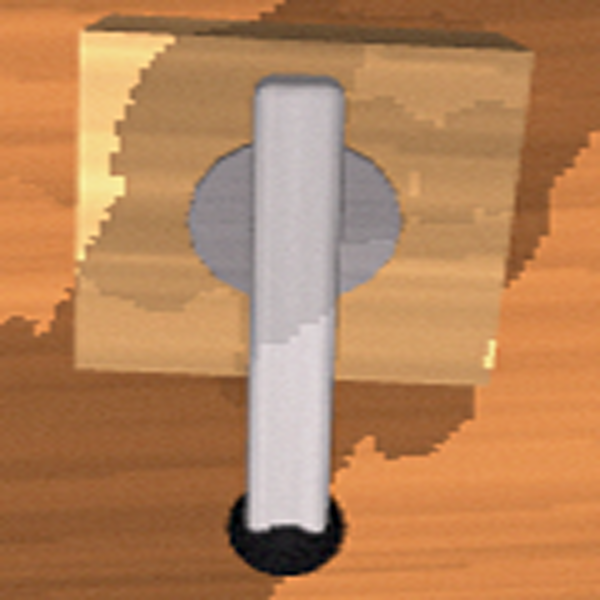

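Run:
```python
from h import *
import pickle
c,o=pickle.load(open("w13.pkl","rb"));R=np.array(o['eef_rot']);t=np.array(o['eef_pos'])
def q(u,v,z): return (R.T@(p2w("wrist",260+u/5,130+v/4,z,c)-t)).round(4)
a=(q(254,82,.092)+q(345,86,.092))/2;b=(q(249,500,.092)+q(330,500,.092))/2
print(a,b,q(345,86,.092)-q(254,82,.092)); d=b-a; print("bar in tool: dir deg from +y toward +x",np.degrees(np.arctan2(d[0],d[1])))
e=q(288,528,.092);print("end",e,np.linalg.norm(e-a))
print("collar",q(296,219,.056),q(190,219,.056),q(402,219,.056),q(296,140,.056),q(296,300,.056))
print("ball",q(287,530,.082))
```

```text
[-0.00045 -0.0443   0.1685 ] [-0.00215  0.05495  0.1685 ] [0.0155 0.0008 0.    ]
bar in tool: dir deg from +y toward +x -0.9812927089508243
end [-0.0025  0.0625  0.1685] 0.10681967281357868
collar [-0.0009 -0.0051  0.2045] [-0.0225 -0.0051  0.2045] [ 0.0207 -0.0051  0.2045] [-0.0009 -0.0254  0.2045] [-0.0009  0.0167  0.2045]
ball [-0.0027  0.069   0.1785]
```

arm_command:
  steps:
    - {"grip": 8.5, "dp": [0.05, -0.45, 1.5], "roll": 1}
    - {"grip": 8.5, "dp": [0, 0, 3], "roll": 0}
    - {"grip": 8.5, "dp": [0, 0, 3], "roll": 0}
    - {"grip": 8.5, "dp": [0, 0, 2.5], "roll": 0}
    - {"grip": 8.5, "dp": [0, 0, 1.5], "roll": 0}
    - {"grip": 6, "dp": [0, 0, 0.85], "roll": 0}
    - {"grip": 4, "dp": [0, 0, 0], "roll": 0}
    - {"grip": 3, "dp": [0, 0, 0], "roll": 0}

```text
time_s: 20.95
eef_pos: [0.4873, -0.3648, 0.1377]
eef_rot: [[0.078, 0.997, 0.001], [0.997, -0.078, -0.001], [-0.001, 0.001, -1.0]]
contact_force: [-0.3, 0.2, 0.1]
gripper_width: 0.37
```

arm_command:
  steps:
    - {"grip": 0.5, "dp": [0, 0, 0], "roll": 0}
    - {"grip": 0.5, "dp": [0, 0, 0], "roll": 0}
    - {"grip": 0.5, "dp": [0, 0, 0], "roll": 0}
    - {"grip": 0.5, "dp": [0, 0, 0], "roll": 0}
    - {"grip": 0.5, "dp": [0, 0, 0], "roll": 0}
    - {"grip": 0.5, "dp": [0, 0, 0], "roll": 0}
    - {"grip": 0.5, "dp": [0, 0, 0], "roll": 0}
    - {"grip": 0.5, "dp": [0, 0, 0], "roll": 0}

```text
time_s: 21.95
eef_pos: [0.4872, -0.3648, 0.1379]
eef_rot: [[0.078, 0.997, 0.001], [0.997, -0.078, -0.001], [-0.001, 0.001, -1.0]]
contact_force: [-1.0, 1.2, 5.7]
gripper_width: 0.174
```

Run:
```python
from h import *
import pickle
avg(1)
c=cam("wrist");o=env.observe();pickle.dump((c,o),open("w14.pkl","wb"))
i=env.get_image("wrist");cv2.imwrite("pics/w14.png",i)
```

```text
avg [ 0.4872 -0.3648  0.1379] sd [0. 0. 0.] yaw 85.54 0.0 w 0.173 F [-1.9 -0.   5.5] t 22.0
```

View pics/w14.png

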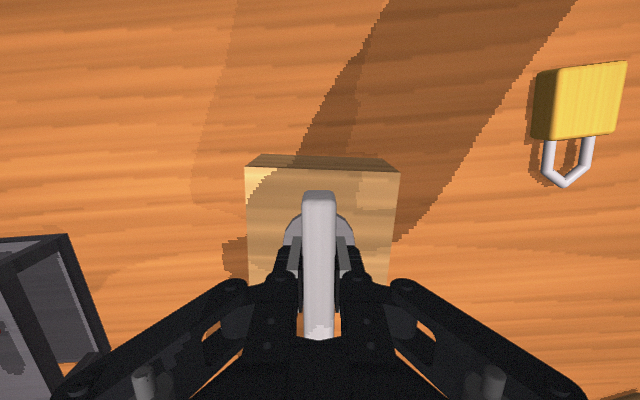

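arm_command:
  steps:
    - {"grip": 0.5, "dp": [0, 0, -0.5], "roll": 0}
    - {"grip": 0.5, "dp": [0, 0, -1.5], "roll": 0}
    - {"grip": 0.5, "dp": [0, 0, -2.5], "roll": 0}
    - {"grip": 0.5, "dp": [0, 0, -3], "roll": 0}
    - {"grip": 0.5, "dp": [0, 0, -2], "roll": 0}
    - {"grip": 0.5, "dp": [0, 0, -1], "roll": 0}
    - {"grip": 0.5, "dp": [0, 0, -0.3], "roll": 0}
    - {"grip": 0.5, "dp": [0, 0, 0], "roll": 0}

```text
time_s: 23.05
eef_pos: [0.4866, -0.3644, 0.2444]
eef_rot: [[0.078, 0.997, -0.001], [0.997, -0.078, 0.001], [0.0, -0.001, -1.0]]
contact_force: [0.1, -0.2, -3.1]
gripper_width: 0.173
```

Run:
```python
from h import *
import pickle
avg(3)
c=cam("wrist");o=env.observe();pickle.dump((c,o),open("w15.pkl","wb"))
i=env.get_image("wrist");cv2.imwrite("pics/w15.png",i)
cv2.imwrite('pics/c15.png',cv2.resize(i[170:370,240:400],None,fx=4.5,fy=3,interpolation=2))
cs=cam("scene");i=env.get_image("scene");cv2.imwrite("pics/s15.png",i)
cv2.imwrite('pics/c16.png',cv2.resize(i[40:160,210:330],None,fx=5,fy=5,interpolation=2))
```

```text
avg [ 0.4866 -0.3643  0.2441] sd [0.     0.     0.0001] yaw 85.55 0.0 w 0.173 F [ 0.2  0.2 -3.3] t 23.2
```

View pics/c15.png

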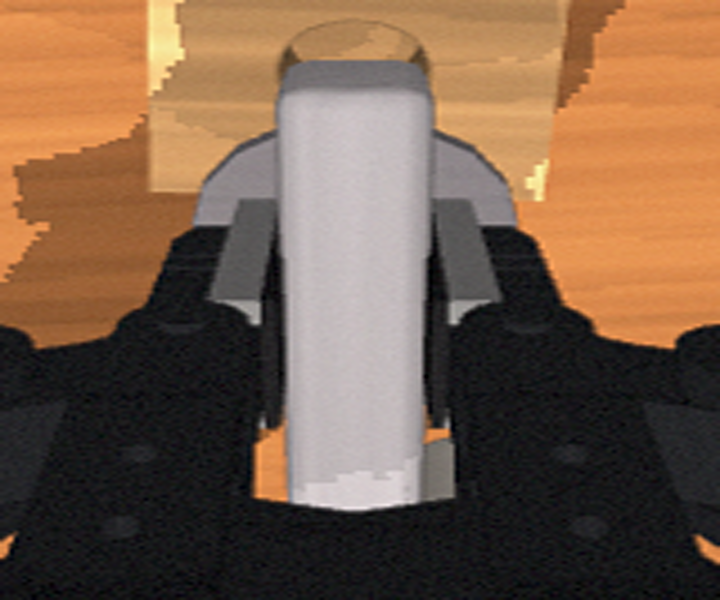

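View pics/c16.png

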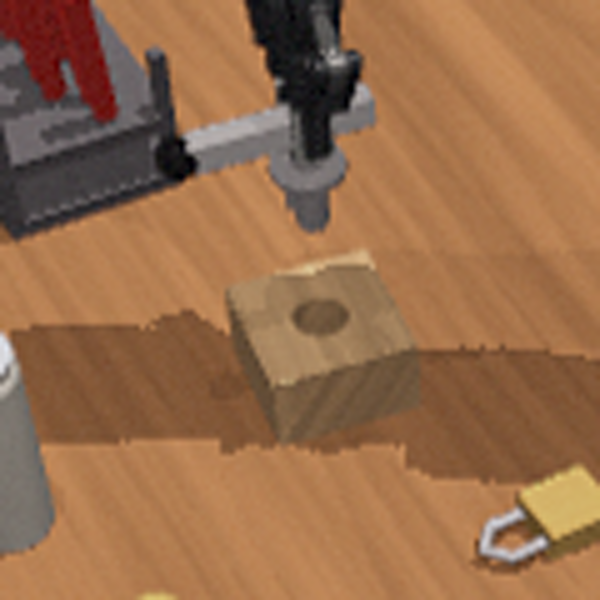

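```bash
cat > fit.py <<'E'
from h import *
import pickle,sys
def draw(pk,img,out,dx,dy,yaw,zo,box=(170,370,240,400),fx=4.5,fy=3):
    c,o=pickle.load(open(pk,"rb"));R=np.array(o['eef_rot']);t=np.array(o['eef_pos'])
    i=cv2.imread(img);r0,r1,c0,c1=box
    im=cv2.resize(i[r0:r1,c0:c1],None,fx=fx,fy=fy,interpolation=2)
    # handle frame in tool: handle x = tool y rotated
    a=np.radians(yaw)
    hx=np.array([np.sin(a),np.cos(a),0]);hy=np.array([np.cos(a),-np.sin(a),0]);hz=np.array([0,0,-1.])
    o0=np.array([dx,dy,zo])
    def pr(p): 
        w=R@(o0+p[0]*hx+p[1]*hy+p[2]*hz)+t; u=w2p("wrist",w,c); return ((u-[c0,r0])*[fx,fy]).astype(int)
    for z in (.044,.038):
        L=np.array([pr((.022*np.cos(k),.022*np.sin(k),z)) for k in np.linspace(0,2*np.pi,60)]);cv2.polylines(im,[L],True,(0,255,0),1)
    L=np.array([pr(p) for p in((-.04,-.008,.08),(.07,-.008,.08),(.07,.008,.08),(-.04,.008,.08))]);cv2.polylines(im,[L],True,(0,0,255),1)
    L=np.array([pr(p) for p in((-.04,-.008,.06),(-.04,.008,.06))]);cv2.polylines(im,[L],True,(255,0,255),1)
    cv2.imwrite(out,im)
E
python3 - <<'E'
from fit import *
draw("w15.pkl","pics/w15.png","pics/f1.png",-.0017,0,0,.126)
E
```

```text
(no output)
```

View pics/f1.png

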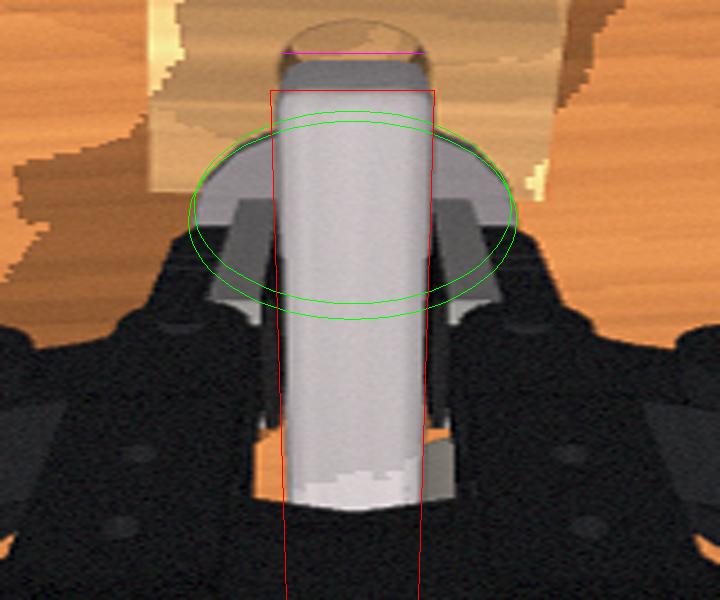

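Run:
```python
from h import *
goto([.592,-.027,.225],62,n=10,st=(np.array([.4866,-.3643,.2441]),85.55))
```

```text
D [ 0.1054  0.3373 -0.0191] turn -23.55
[3.44, 0.79, 0.19] roll 2.36
[3.47, 0.65, 0.19] roll 2.36
[3.5, 0.5, 0.19] roll 2.36
[3.52, 0.36, 0.19] roll 2.36
[3.53, 0.21, 0.19] roll 2.36
[3.53, 0.07, 0.19] roll 2.36
[3.53, -0.08, 0.19] roll 2.36
[3.53, -0.22, 0.19] roll 2.36
[3.51, -0.37, 0.19] roll 2.36
[3.5, -0.51, 0.19] roll 2.36
```

arm_command:
  steps:
    - {"grip": 0.5, "dp": [1.5, 0.35, 0.3], "roll": 1}
    - {"grip": 0.5, "dp": [3, 0.6, 0.3], "roll": 2}
    - {"grip": 0.5, "dp": [4, 0.65, 0.3], "roll": 2.7}
    - {"grip": 0.5, "dp": [4, 0.5, 0.3], "roll": 2.7}
    - {"grip": 0.5, "dp": [4, 0.3, 0.2], "roll": 2.7}
    - {"grip": 0.5, "dp": [4, 0.15, 0.2], "roll": 2.7}
    - {"grip": 0.5, "dp": [4, 0, 0.1], "roll": 2.7}
    - {"grip": 0.5, "dp": [3.5, -0.15, 0.1], "roll": 2.3}

```text
time_s: 24.3
eef_pos: [0.5719, -0.0938, 0.2266]
eef_rot: [[0.395, 0.919, -0.0], [0.919, -0.395, 0.0], [0.0, -0.0, -1.0]]
contact_force: [0.1, -0.1, -2.5]
gripper_width: 0.176
```

arm_command:
  steps:
    - {"grip": 0.5, "dp": [3, -0.25, 0.1], "roll": 2}
    - {"grip": 0.5, "dp": [2, -0.2, 0], "roll": 1.3}
    - {"grip": 0.5, "dp": [1.2, -0.15, 0], "roll": 0.8}
    - {"grip": 0.5, "dp": [0.6, -0.1, 0], "roll": 0.4}
    - {"grip": 0.5, "dp": [0.3, -0.05, 0], "roll": 0.2}
    - {"grip": 0.5, "dp": [0, 0, 0], "roll": 0}
    - {"grip": 0.5, "dp": [0, 0, 0], "roll": 0}
    - {"grip": 0.5, "dp": [0, 0, 0], "roll": 0}

```text
time_s: 25.3
eef_pos: [0.5946, -0.0285, 0.2259]
eef_rot: [[0.469, 0.883, 0.0], [0.883, -0.469, -0.0], [-0.0, 0.0, -1.0]]
contact_force: [-0.2, -0.3, -2.3]
gripper_width: 0.172
```

Run:
```python
from h import *
import pickle
avg(4)
c=cam("wrist");o=env.observe();pickle.dump((c,o),open("w17.pkl","wb"))
i=env.get_image("wrist");cv2.imwrite("pics/w17.png",i)
cv2.imwrite('pics/c17.png',cv2.resize(i[85:205,250:390],None,fx=5.5,fy=5,interpolation=2))
```

```text
avg [ 0.5946 -0.0283  0.2259] sd [0.     0.0001 0.    ] yaw 62.03 0.01 w 0.175 F [-0.1 -0.  -2.9] t 25.5
```

View pics/w17.png

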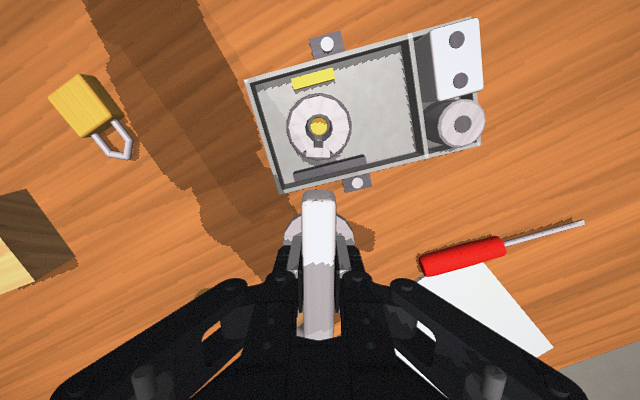

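View pics/c17.png

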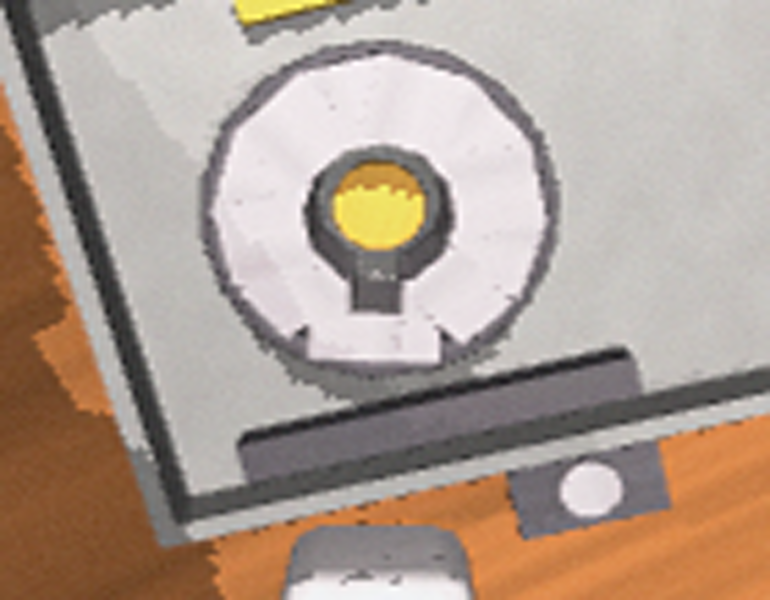

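```bash
cat > fit2.py <<'E'
from h import *
import pickle
from scipy.optimize import least_squares
c,o=pickle.load(open("w17.pkl","rb"));R=np.array(o['eef_rot']);t=np.array(o['eef_pos'])
def q(u,v,z): return (R.T@(p2w("wrist",250+u/5.5,85+v/5,z,c)-t))
L=q(305,208,.062);Rr=q(453,208,.062);T=q(379,147,.062);K=q(377,313,.062)
print(L,Rr,T,K)
print("width",Rr[0]-L[0],"top->key end (27mm)",K[1]-T[1])
# outer hub top: dark ring is bevel? left 203 right 557 top 42 bottom 372
L=q(203,210,.062);Rr=q(557,210,.062);T=q(380,42,.062);B=q(377,374,.062);print("outer",L,Rr,T,B,"c",(L+Rr)/2,(T+B)/2)
for u in(350,404):print(q(u,290,.062),q(u,312,.062))
E
python3 fit2.py
```

```text
[-0.01253953 -0.06386913  0.16389993] [ 0.009371   -0.06387781  0.16389908] [-0.00159378 -0.07339521  0.16389922] [-0.00186931 -0.04690394  0.16390002]
width 0.021910535821576482 top->key end (27mm) 0.02649126928894581
outer [-0.02765175 -0.06354683  0.16390054] [ 0.0247777  -0.06356764  0.16389849] [-0.00146694 -0.08923726  0.16389875] [-0.00186282 -0.03669236  0.16390032] c [-0.00143702 -0.06355724  0.16389951] [-0.00166488 -0.06296481  0.16389954]
[-0.00593842 -0.05068393  0.16390007] [-0.00595518 -0.04706737  0.16390018]
[ 0.00219492 -0.05068738  0.16389975] [ 0.00221627 -0.0470709   0.16389986]
```

Run:
```python
from fit import *
draw("w17.pkl","pics/w17.png","pics/f2.png",-.0015,.0006,0,.126)
```

```text
(no output)
```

View pics/f2.png

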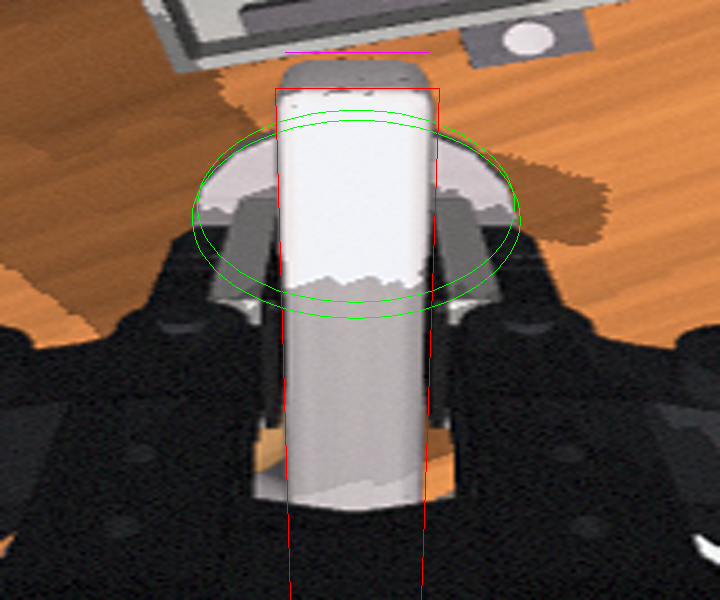

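Run:
```python
from h import *
import pickle
for n in("w4","w10","w13","w15","w17"):
    c,o=pickle.load(open(n+".pkl","rb"));R=np.array(o['eef_rot']);t=np.array(o['eef_pos']);T=c[3];C=-T[:3,:3].T@T[:3,3]
    print(n,(R.T@(C-t)).round(5),(R.T@T[:3,:3].T)[:,2].round(5),R[:,2].round(4))
```

```text
w4 [-0.00188 -0.07744 -0.07046] [ 3.2000e-04 -2.9972e-01 -9.5403e-01] [-7.e-04  4.e-04 -1.e+00]
w10 [-0.00187 -0.07742 -0.07048] [ 3.2000e-04 -2.9972e-01 -9.5403e-01] [ 4.e-04  7.e-04 -1.e+00]
w13 [-0.00172 -0.07776 -0.07049] [ 3.2000e-04 -2.9966e-01 -9.5405e-01] [ 2.e-04  1.e-04 -1.e+00]
w15 [-0.00172 -0.07774 -0.07047] [ 2.6000e-04 -2.9959e-01 -9.5407e-01] [-1.2e-03  9.0e-04 -1.0e+00]
w17 [-0.00198 -0.07694 -0.07049] [ 3.2000e-04 -2.9983e-01 -9.5399e-01] [ 0. -0. -1.]
```

Run:
```python
from fit import *
for n,dx,dy in(("f3",-.0015,.002),("f4",-.0015,.003)):
    draw("w17.pkl","pics/w17.png",f"pics/{n}.png",dx,dy,0,.126,box=(185,240,275,365),fx=8,fy=8)
```

```text
(no output)
```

View pics/f3.png

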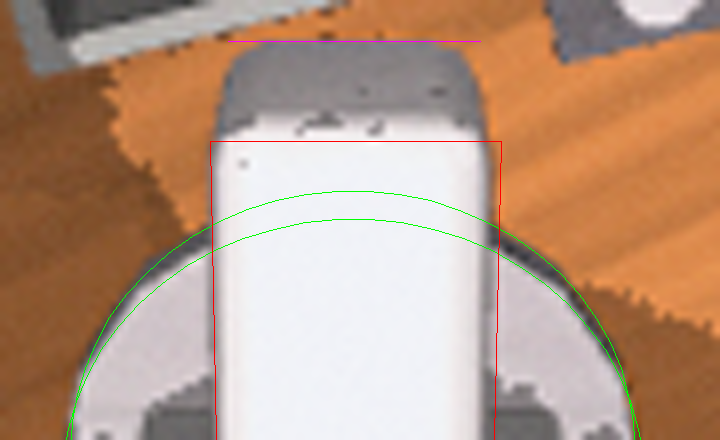

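View pics/f4.png

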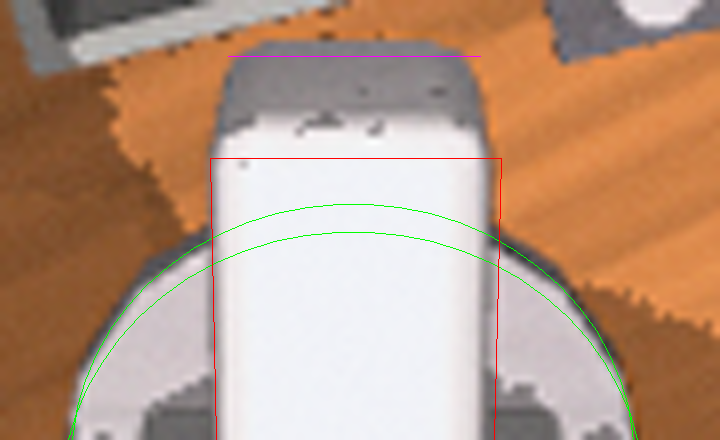

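arm_command:
  steps:
    - {"grip": 0.5, "dp": [0, -0.7, 0], "roll": 1}
    - {"grip": 0.5, "dp": [0, -1.3, 0], "roll": 0}
    - {"grip": 0.5, "dp": [0, -1.6, 0], "roll": 0}
    - {"grip": 0.5, "dp": [0, -1.4, 0.2], "roll": 0}
    - {"grip": 0.5, "dp": [0.1, -0.8, 0.5], "roll": 0}
    - {"grip": 0.5, "dp": [0, -0.4, 0.5], "roll": 0}
    - {"grip": 0.5, "dp": [0, -0.2, 0.3], "roll": 0}
    - {"grip": 0.5, "dp": [0, 0, 0], "roll": 0}

```text
time_s: 26.55
eef_pos: [0.5391, 0.0036, 0.2105]
eef_rot: [[0.484, 0.875, -0.001], [0.875, -0.484, -0.0], [-0.0, -0.0, -1.0]]
contact_force: [0.9, -0.7, -2.7]
gripper_width: 0.174
```

Run:
```python
from h import *
avg(4)
i=env.get_image("scene");cv2.imwrite('pics/c18.png',cv2.resize(i[110:230,260:390],None,fx=6,fy=5,interpolation=2))
i=env.get_image("top");cv2.imwrite('pics/c19.png',cv2.resize(i[160:240,260:370],None,fx=7,fy=7,interpolation=2))
```

```text
avg [0.5394 0.0035 0.2108] sd [0.     0.     0.0001] yaw 61.03 0.0 w 0.176 F [ 0.3  0.2 -2.7] t 26.75
```

View pics/c18.png

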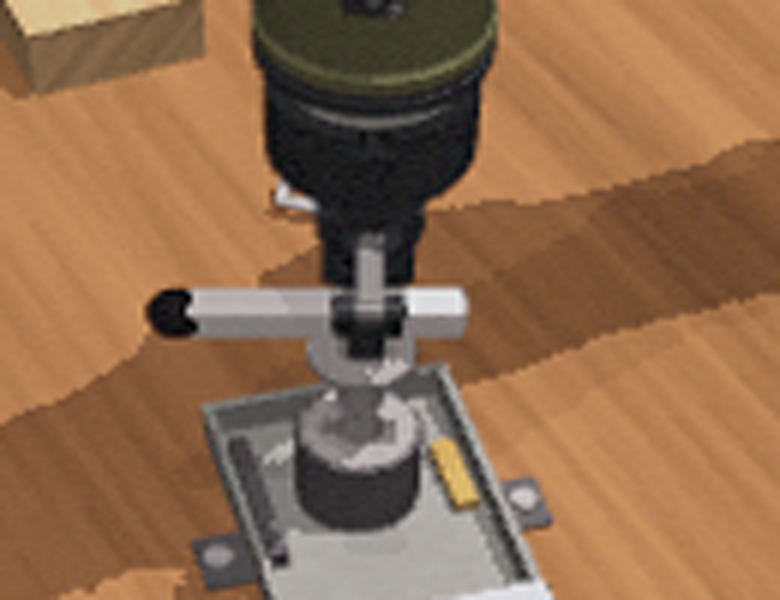

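View pics/c19.png

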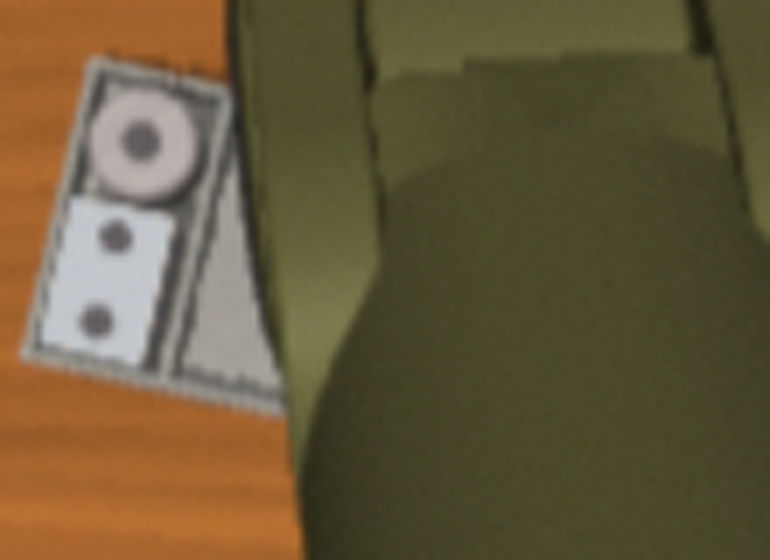

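arm_command:
  steps:
    - {"grip": 0.5, "dp": [-0.2, 0, 0.4], "roll": 0}
    - {"grip": 0.5, "dp": [0, 0, 0.6], "roll": 0}
    - {"grip": 0.5, "dp": [0, 0, 0.6], "roll": 0}
    - {"grip": 0.5, "dp": [0, 0, 0.4], "roll": 0}
    - {"grip": 0.5, "dp": [0, 0, 0.2], "roll": 0}
    - {"grip": 0.5, "dp": [0, 0, 0.1], "roll": 0}
    - {"grip": 0.5, "dp": [0, 0, 0.1], "roll": 0}
    - {"grip": 0.5, "dp": [0, 0, 0], "roll": 0}

```text
time_s: 27.85
eef_pos: [0.5382, 0.002, 0.1869]
eef_rot: [[0.484, 0.875, 0.0], [0.875, -0.484, -0.0], [0.0, 0.0, -1.0]]
contact_force: [-0.1, 0.1, -3.4]
gripper_width: 0.176
```

arm_command:
  steps:
    - {"grip": 0.5, "dp": [0, 0, 0.1], "roll": 0}
    - {"grip": 0.5, "dp": [0, 0, 0.1], "roll": 0}
    - {"grip": 0.5, "dp": [0, 0, 0.1], "roll": 0}
    - {"grip": 0.5, "dp": [0, 0, 0], "roll": 0}
    - {"grip": 0.5, "dp": [0, 0, 0], "roll": 0}
    - {"grip": 0.5, "dp": [0, 0, 0], "roll": 0}
    - {"grip": 0.5, "dp": [0, 0, 0], "roll": 0}
    - {"grip": 0.5, "dp": [0, 0, 0], "roll": 0}

```text
time_s: 28.85
eef_pos: [0.5382, 0.002, 0.1839]
eef_rot: [[0.484, 0.875, 0.0], [0.875, -0.484, -0.0], [-0.0, 0.0, -1.0]]
contact_force: [-0.5, 0.7, -3.6]
gripper_width: 0.178
```

Still free (tip should be ~4 mm inside). Continue.

arm_command:
  steps:
    - {"grip": 0.5, "dp": [0, 0, 0.1], "roll": 0}
    - {"grip": 0.5, "dp": [0, 0, 0.1], "roll": 0}
    - {"grip": 0.5, "dp": [0, 0, 0.1], "roll": 0}
    - {"grip": 0.5, "dp": [0, 0, 0.1], "roll": 0}
    - {"grip": 0.5, "dp": [0, 0, 0.1], "roll": 0}
    - {"grip": 0.5, "dp": [0, 0, 0], "roll": 0}
    - {"grip": 0.5, "dp": [0, 0, 0], "roll": 0}
    - {"grip": 0.5, "dp": [0, 0, 0], "roll": 0}

```text
time_s: 29.85
eef_pos: [0.5382, 0.002, 0.1789]
eef_rot: [[0.484, 0.875, 0.0], [0.875, -0.484, -0.0], [0.0, 0.0, -1.0]]
contact_force: [-0.4, 0.0, -2.5]
gripper_width: 0.178
```

arm_command:
  steps:
    - {"grip": 0.5, "dp": [0, 0, 0.2], "roll": 0}
    - {"grip": 0.5, "dp": [0, 0, 0.2], "roll": 0}
    - {"grip": 0.5, "dp": [0, 0, 0.2], "roll": 0}
    - {"grip": 0.5, "dp": [0, 0, 0.2], "roll": 0}
    - {"grip": 0.5, "dp": [0, 0, 0.1], "roll": 0}
    - {"grip": 0.5, "dp": [0, 0, 0], "roll": 0}
    - {"grip": 0.5, "dp": [0, 0, 0], "roll": 0}
    - {"grip": 0.5, "dp": [0, 0, 0], "roll": 0}

```text
time_s: 30.85
eef_pos: [0.5382, 0.002, 0.17]
eef_rot: [[0.484, 0.875, 0.0], [0.875, -0.484, -0.0], [0.0, 0.0, -1.0]]
contact_force: [0.5, -0.3, -3.3]
gripper_width: 0.177
```

arm_command:
  steps:
    - {"grip": 0.5, "dp": [0, 0, 0.1], "roll": 0}
    - {"grip": 0.5, "dp": [0, 0, 0.1], "roll": 0}
    - {"grip": 0.5, "dp": [0, 0, 0.1], "roll": 0}
    - {"grip": 0.5, "dp": [0, 0, 0.1], "roll": 0}
    - {"grip": 0.5, "dp": [0, 0, 0], "roll": 0}
    - {"grip": 0.5, "dp": [0, 0, 0], "roll": 0}
    - {"grip": 0.5, "dp": [0, 0, 0], "roll": 0}
    - {"grip": 0.5, "dp": [0, 0, 0], "roll": 0}

```text
time_s: 31.85
eef_pos: [0.5381, 0.002, 0.1659]
eef_rot: [[0.484, 0.875, 0.0], [0.875, -0.484, -0.0], [-0.0, 0.0, -1.0]]
contact_force: [0.5, -0.9, -2.5]
gripper_width: 0.178
```

arm_command:
  steps:
    - {"grip": 0.5, "dp": [0, 0, 0.1], "roll": 0}
    - {"grip": 0.5, "dp": [0, 0, 0.1], "roll": 0}
    - {"grip": 0.5, "dp": [0, 0, 0.1], "roll": 0}
    - {"grip": 0.5, "dp": [0, 0, 0.1], "roll": 0}
    - {"grip": 0.5, "dp": [0, 0, 0.1], "roll": 0}
    - {"grip": 0.5, "dp": [0, 0, 0.1], "roll": 0}
    - {"grip": 0.5, "dp": [0, 0, 0.1], "roll": 0}
    - {"grip": 0.5, "dp": [0, 0, 0.1], "roll": 0}

```text
time_s: 32.85
eef_pos: [0.5382, 0.002, 0.1581]
eef_rot: [[0.484, 0.875, 0.0], [0.875, -0.484, -0.0], [0.0, 0.0, -1.0]]
contact_force: [-1.1, -0.6, 2.7]
gripper_width: 0.176
```

arm_command:
  steps:
    - {"grip": 0.5, "dp": [0, 0, 0.1], "roll": 0}
    - {"grip": 0.5, "dp": [0, 0, 0.1], "roll": 0}
    - {"grip": 0.5, "dp": [0, 0, 0.1], "roll": 0}
    - {"grip": 0.5, "dp": [0, 0, 0.1], "roll": 0}
    - {"grip": 0.5, "dp": [0, 0, 0.1], "roll": 0}
    - {"grip": 0.5, "dp": [0, 0, 0.1], "roll": 0}
    - {"grip": 0.5, "dp": [0, 0, 0.1], "roll": 0}
    - {"grip": 0.5, "dp": [0, 0, 0], "roll": 0}

```text
time_s: 33.85
eef_pos: [0.5383, 0.002, 0.1512]
eef_rot: [[0.484, 0.875, 0.001], [0.875, -0.484, -0.0], [0.0, 0.001, -1.0]]
contact_force: [-0.7, -0.3, 7.3]
gripper_width: 0.174
```

arm_command:
  steps:
    - {"grip": 0.5, "dp": [0, 0, 0.1], "roll": 0}
    - {"grip": 0.5, "dp": [0, 0, 0], "roll": 0}
    - {"grip": 0.5, "dp": [0, 0, 0.05], "roll": 0}
    - {"grip": 0.5, "dp": [0, 0, 0], "roll": 0}
    - {"grip": 0.5, "dp": [0, 0, 0.05], "roll": 0}
    - {"grip": 0.5, "dp": [0, 0, 0], "roll": 0}
    - {"grip": 0.5, "dp": [0, 0, 0], "roll": 0}
    - {"grip": 0.5, "dp": [0, 0, 0], "roll": 0}

```text
time_s: 34.85
eef_pos: [0.5383, 0.002, 0.1499]
eef_rot: [[0.484, 0.875, 0.001], [0.875, -0.484, -0.0], [0.0, 0.001, -1.0]]
contact_force: [-3.2, 0.6, 13.8]
gripper_width: 0.175
```

arm_command:
  steps:
    - {"grip": 0.5, "dp": [0, 0, 0.05], "roll": 0}
    - {"grip": 0.5, "dp": [0, 0, 0], "roll": 0}
    - {"grip": 0.5, "dp": [0, 0, 0], "roll": 0}
    - {"grip": 0.5, "dp": [0, 0, 0], "roll": 0}
    - {"grip": 0.5, "dp": [0, 0, 0], "roll": 0}
    - {"grip": 0.5, "dp": [0, 0, 0], "roll": 0}
    - {"grip": 0.5, "dp": [0, 0, 0], "roll": 0}
    - {"grip": 0.5, "dp": [0, 0, 0], "roll": 0}

```text
time_s: 35.85
eef_pos: [0.5383, 0.002, 0.1498]
eef_rot: [[0.484, 0.875, 0.001], [0.875, -0.484, -0.0], [0.001, 0.001, -1.0]]
contact_force: [-5.6, 0.4, 18.4]
gripper_width: 0.177
```

Run:
```python
from h import *
avg(3)
i=env.get_image("scene");cv2.imwrite('pics/c20.png',cv2.resize(i[130:270,260:390],None,fx=6,fy=4.2,interpolation=2))
i=env.get_image("wrist");cv2.imwrite('pics/w20.png',i)
```

```text
avg [0.5383 0.002  0.1498] sd [0. 0. 0.] yaw 61.04 0.0 w 0.175 F [-5.2 -0.4 18.8] t 36.0
```

View pics/c20.png

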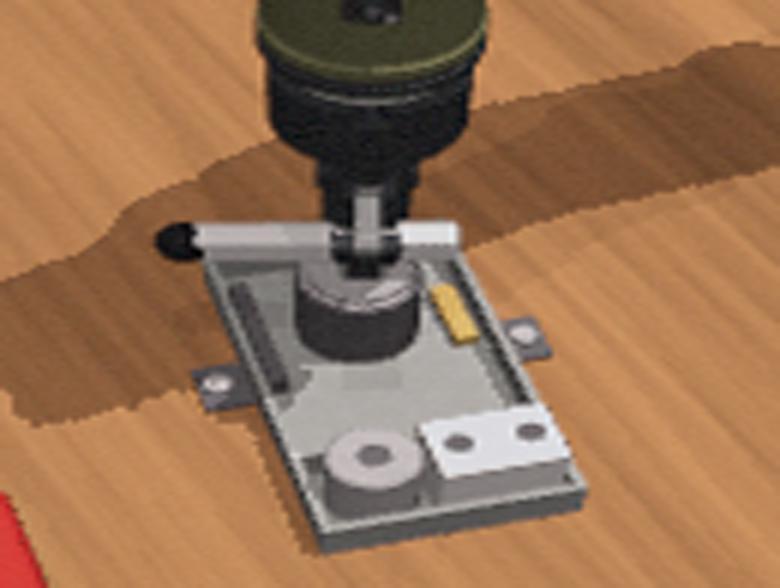

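View pics/w20.png

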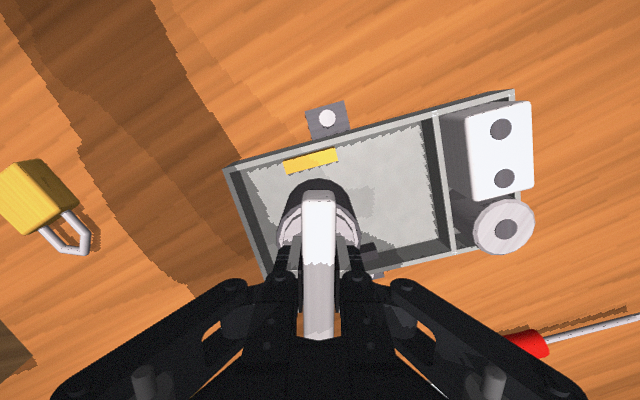

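The collar is on the hub. The force now rises steeply with no further travel, and the block and roller stand upright in the pocket. I'm handing in.

```bash
python3 -c "
from station import env
print(env.sign_off())"
```

```text
the job is handed in; nothing more can be done
None
```

I finished the job in about 36 s. The block and roller stand side by side in the pocket, and the handle is keyed into the hub, pressed home and still gripped.

**Last checks:**
- **Handle:** At the end the tool was 0.1498 m up, against about 0.150 m worked out for a flush collar. The hub reaction rose from 7 N (about the spring less the handle's weight) to 19 N in the last 1.4 mm, which is collar contact. I saw no tilt, and the jaws stayed closed on the bar.
- **Keyway:** I found it by looking, about 14° from the case's +x. The key went in without any searching, and sideways force stayed near zero until the final press, when it reached about 5 N.
- **Block and roller:** The final scene picture shows both in the pocket, apparently upright and on its floor. Their heights were not measured separately.
- **Bystanders:** I touched none of them. I did not measure their positions again; the padlock and screwdriver in the last wrist picture looked undisturbed.

**What disagreed or went wrong:**
- The wrist camera read about 1.6 mm off across the jaws, so I placed parts relative to each other within the same picture.
- Estimates of where the handle sat along its bar differed by 1–2 mm. I used a value in between, and the shaft entered freely.
- I mistyped one move by 1 mm, and a small turn added about another 1 mm. I corrected both before inserting the shaft.

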